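# Weigh a ring tin with only its inner lid on

### The job

Weigh the ring tin closed by its inner lid only: stand the open blue tin in the centre of the scale's pan and let go, then carry the two nested lids over together by the brass knob, lower them gently (never parting them, nor pressing the pan to its stop) until the inner lid sits in the tin's mouth, and let go. Then lift the outer lid alone by its blue collar, clear above the knob, without disturbing the inner lid, and finish while still holding it up, level and still. Leave the jar, ring tray and gift box where they stand.

Things in the scene. Friction and masses are not known exactly. Their poses are not given: they have to be found in the camera images.
- scale: White low shop scale, fixed, 160 x 170 mm and 32 mm high, with a round steel pan above it. Origin on the work surface straight under the pan's centre; z up, the small display strip is on its -x edge.
- pan_top (a point): Centre of the pan's flat top: steel disc 110 mm across, 65 mm above the work surface when empty, with a thin black circle 72 mm across painted round the centre. It rides down with the pan.
- pan (a joint): How far the pan has sunk on its spring, m: 0 empty, 0.025 at its stop. It sinks about 2 mm per newton (6 mm under the tin, 2.4 mm more under the inner lid, 2.2 mm more under the outer lid).
- tin_mid (a point): Centre of the open round blue tin with a white band (three rings lie fixed inside), half-way up, z up: 60 mm outside diameter, 55 mm high, wall 3 mm, open mouth 54 mm across, about 0.3 kg. Starts upright on the work surface. Its rim is 27.5 mm above this point, its underside 27.5 mm below.
- tin: The same tin; origin at the centre of its underside.
- inner_knob (a point): Inner lid's axis at mid-height of the brass knob showing above the blue collar; z up. The knob is an upright rod 14 mm in diameter; its top is 13 mm above this point, the collar's top (while nested) 13 mm below. Seated on the tin, this point is 70.5 mm above the tin's centre (point tin_mid).
- inner: The inner lid (0.12 kg); origin at the centre of its underside, z up. From below: plug 47 mm across with tapered foot, 8 mm deep, which drops into the tin's mouth; steel flange 58 mm across and 4 mm thick, which rests on the tin's rim; knob, top at 64 mm.
- outer_collar (a point): Outer lid's axis half-way up its blue collar; z up. Collar: tube 38 mm outside, bore 20 mm, 22 mm high, on a white plate whose top is 11 mm below this point; skirt edge 24 mm below it. Nested, it is 24 mm below point inner_knob; it must rise more than 61 mm from there to clear the knob.
- outer: The outer lid (0.11 kg), 79 mm across; origin on its axis at the skirt's lower edge. It lies loose on the inner lid's flange, the knob passing through its collar and standing out 26 mm: lifting the knob carries both lids, lifting the collar carries only the outer lid.
- riser: Fixed round wooden riser, 90 mm across and 20 mm high, on which the nested lids start. Origin at the centre of its underside.
- jar_mid (a point): Bystander: white and blue ceramic jar, 66 mm across, 85 mm high; this point is half-way up.
- ring_tray: Bystander: wooden compartment tray 90 x 120 x 30 mm; origin at the centre of its underside.
- gift_box: Bystander: closed white gift box with a green band 60 x 80 x 35 mm; origin at the centre of its underside.

How it is judged:
By the outcome, as a careful person would: the job done as asked, in the order asked, and still so for the second after the job is handed in, while the arm keeps its last pose, push and grip.
It also fails if it takes over 67 s, if anything falls off the work surface, if the arm or the gripper's body presses on something with over 40 N, if the wrist force passes 120 N, or if a joint passes its speed limit or range.

### The arm

A 6-joint arm with a two-finger parallel gripper is mounted at the origin on the work surface. World frame = base frame: x ahead of the robot, y to its left, z up, the work surface at z = 0. Lengths are in mm, angles in rad, forces in N, time in s.
With the tool pointing down it reaches from about 350 to 800 mm from the base axis. Payload 7.3 kg.
Tool frame: the origin (TCP) lies on the mounting face of the last link; the fingertips stand 173 mm ahead of it and the grasp point (between the pads) lies 155 mm ahead of it (tip_extent is the distance from the TCP to the fingertips, in mm); z points along the fingers, y is the direction in which the jaws open and shut (so a half turn about z gives the same grasp; the last joint's range is limited). The gripper opens to 85 mm and grips with 20 to 120 N. Pads are 22 mm wide; open, the fingers measure 114 mm over their backs; the gripper's body (76 mm by 85 mm) begins 54 mm behind the grasp point. The pads swing forward as they close: fully open they stand 13 mm farther back than shut.
Start: joints at [0.996, 0.342, 1.524, -0, 1.275, -0.146], TCP at [218.264, 477.482, 404.722] pointing down, gripper open.
Joint ranges: [-2.53, 2.53], [-0.77, 2.02], [0.04, 2.7], [-1, 4.14], [0.28, 2.66], [-3.11, 3.11]. Speed limits (rad/s): [2.57, 2.57, 3.14, 3.14, 3.14, 3.14].

### API

Orientations are given as a unit quaternion [x, y, z, w].
In Python, from workcell import * gives the robot as it stands.
- The arm moves only by the tool arm_command, never from a script. Its argument "deltas" is a list of rows, each a list of 5 numbers: the finger opening in m, from 0 to 0.0854, then the shift along the world's x, y, z in m, then the turn about the world's z in degrees. A call has 1 to 5 rows; each row is the pose to reach, as a shift and turn from the pose commanded when the call began; what a row does not reach only later rows make up. A row lasts 1/12 s, in which the tool goes at most 41.7 mm and 7.16 degrees, less where a joint would pass 70% of its speed; a pose out of reach is approached as far as the arm can. A call with a gripper value outside its range is refused whole. The fingers move at their own pace and stop on an object; "newtons" is the grip in N (left out, the last holds). Time passes only in rows, so rows that repeat a pose let the fingers close. It gives the time, the measured TCP pose, the force and the opening at its end, in the units of the state.
- get_obs(): the state, without advancing time (a new reading comes with each control period).
- camera(name): name is "scene" or "side" or "wrist"; returns a dict with "frame" (480x640x3 uint8, red, green, blue), "fx", "fy", "cx", "cy" (pixels), "rvec" (rotation vector, rad) and "tvec" (3), from world to camera coordinates, as OpenCV has them. Camera axes: x right, y down, z forward; pixel columns grow to the right and rows downward; lengths in mm; the calibration is good to about 2 mm. A picture is of the moment at which its call begins. There is no depth.
- job_done(): hands the job in, once; it reports no verdict.
The state is a dict: "time_s": time; "q": joint angles; "joint_velocities": joint speeds; "tau": joint torques, N m; "ee_pos": TCP position; "orientation": TCP orientation; "ft_force": force on the tool from outside, world axes, zero at the start; "moment": the same for the moment, N m; "opening": finger opening in mm.
Only numpy, scipy, OpenCV 4.12 (cv2) and the standard library are available. Lean on these libraries where they do the work, as an engineer would, in place of code of your own. Each camera call takes 0.05 s, during which the arm holds its last target.

## Working session

There is one attempt and no reset: what is moved stays moved. The work goes in short steps, Python scripts to look and compute and a tool call to move; the robot and the scene stay as the last step left them, time stands still between calls to the robot, and variables do not carry over. Pictures are saved under pics/ and viewed, and the job is handed in when it is done.

Besides the shell and the picture viewer there is one more tool, called after "Request:" as a command line: name --pt "numbers of a row" for each row, then --argument value for the rest. arm_command: Moves the arm, as the interface text tells. Its arguments: {"type":"object","properties":{"deltas":{"type":"array","items":{"type":"array","items":{"type":"number"}}},"newtons":{"type":"number"}},"required":["deltas"]}

```bash
mkdir -p pics; ls
python3 - <<'E'
from workcell import *
import cv2
o=get_obs(); print({k:o[k] for k in o})
for n in ["scene","side","wrist"]:
    c=camera(n); cv2.imwrite(f"pics/a_{n}.png",c["frame"][:,:,::-1]); print(n,c["fx"],c["cx"],c["cy"],c["rvec"],c["tvec"])
E
```

```text
pics
{'time_s': 0.0, 'q': array([ 9.95979897e-01,  3.42739386e-01,  1.52507314e+00, -8.81204484e-06,
        1.27539645e+00, -1.45993220e-01]), 'joint_velocities': array([-0.00030035, -0.00049617,  0.00054851,  0.00030928, -0.00040449,
       -0.00219027]), 'tau': array([-1.00430654e-03, -4.33677042e+01, -2.46011603e+01, -2.58062946e-04,
        7.82230898e-03,  1.43360080e-05]), 'ee_pos': array([218.1913494 , 477.3483492 , 403.99750479]), 'orientation': array([ 2.12771217e-01,  9.77101712e-01, -7.57723962e-04, -2.81056248e-04]), 'ft_force': array([-0.05446621, -0.24238179,  0.06901051]), 'moment': array([-0.02071642,  0.0270937 , -0.00320585]), 'opening': 85.38821612602341}
scene 550.6820511316569 319.16735893638713 238.97188794031268 [ 1.84353894  1.59689654 -0.71773703] [ -76.62979043 -377.59139187 1732.50255325]
side 506.79937753745025 315.2418176948735 240.8586737350986 [ 0.22462183 -2.81267495  1.23090429] [607.55394115 104.99071615 944.48659831]
wrist 342.2663510311001 320.20320749399053 242.65551384205665 [-2.43883668 -1.56842895 -0.21611463] [-523.84339934  -35.95987258  379.10789737]
```

View pics/a_scene.png

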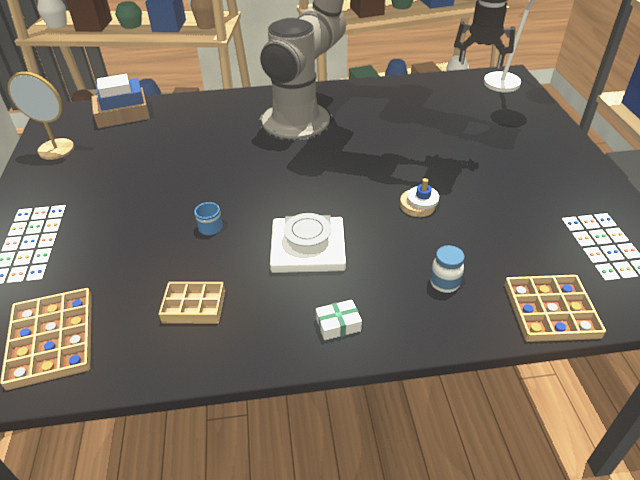

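View pics/a_side.png

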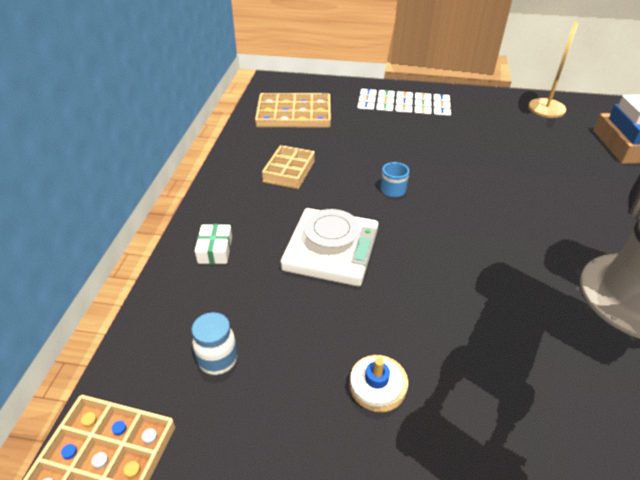

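View pics/a_wrist.png

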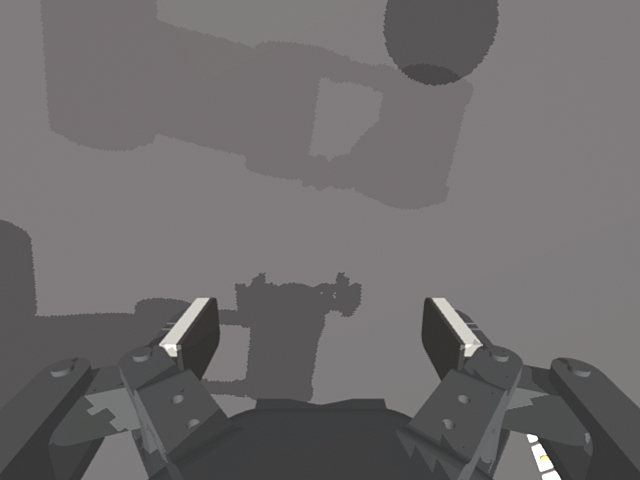

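The scene picture shows the tin at (208,219), the pan at (307,229) and the lids at (424,197). The side picture shows the tin at (395,180), the pan at (331,230) and the lids at (378,378). I'll zoom in to refine these.

```bash
cat > h.py <<'E'
import cv2, numpy as np
def P(c):
    R=cv2.Rodrigues(np.array(c["rvec"]))[0]; return np.array([[c["fx"],0,c["cx"]],[0,c["fy"],c["cy"]],[0,0,1]]),R,np.array(c["tvec"]).reshape(3)
def proj(c,X):
    K,R,t=P(c); x=(np.atleast_2d(X)@R.T+t)@K.T; return x[:,:2]/x[:,2:]
def onz(c,uv,z):
    K,R,t=P(c); d=R.T@np.linalg.inv(K)@np.array([uv[0],uv[1],1.]); o=-R.T@t; return o+d*(z-o[2])/d[2]
def tri(cs,uvs):
    A=[];b=[]
    for c,uv in zip(cs,uvs):
        K,R,t=P(c); d=R.T@np.linalg.inv(K)@np.array([uv[0],uv[1],1.]); d/=np.linalg.norm(d); o=-R.T@t
        M=np.eye(3)-np.outer(d,d); A.append(M); b.append(M@o)
    return np.linalg.solve(sum(A),sum(b))
def crop(c,u,v,w,h,s,name,circles=()):
    f=c["frame"][:,:,::-1].copy()
    x0,y0=int(u-w/2),int(v-h/2)
    im=cv2.resize(f[max(y0,0):y0+h,max(x0,0):x0+w],None,fx=s,fy=s,interpolation=cv2.INTER_NEAREST)
    for X,r,col in circles:
        a=np.linspace(0,2*np.pi,60); pts=np.array(X)+np.c_[r*np.cos(a),r*np.sin(a),0*a]
        p=(proj(c,pts)-[max(x0,0),max(y0,0)]+.5)*s
        cv2.polylines(im,[p.astype(np.int32)],True,col,1)
    cv2.imwrite("pics/"+name,im); return im
E
cat > l.py <<'E'
from workcell import *
from h import *
S=camera("scene");D=camera("side")
for n,a,b in [("pan",(307,229),(331,230)),("tinmouth",(208,212),(395,171)),("knobtop",(425,180),(378,359)),("plate",(423,197),(378,380))]:
    print(n,tri([S,D],[a,b]))
for n,z,a,b in [("pan",65,(307,229),(331,230)),("tinmouth",55,(208,212),(395,171)),("knobtop",84,(425,180),(378,359))]:
    print(n,onz(S,a,z),onz(D,b,z))
import sys
E
python3 l.py
```

```text
pan [588.41897128 -28.98967752  59.46968194]
tinmouth [ 474.94813129 -258.88788235   50.10549198]
knobtop [479.54316393 274.22871989  84.37324698]
plate [475.72545222 275.36832205  29.19451928]
pan [594.01130566 -29.77846535  65.        ] [587.92097253 -22.19598701  65.        ]
tinmouth [ 485.16930645 -256.25195191   55.        ] [ 473.51400758 -256.31485078   55.        ]
knobtop [481.60046574 275.29354399  84.        ] [478.21915662 271.93150328  84.        ]
```

Request:
arm_command --pt "0.085 0.032 -0.025 0 0" --pt "0.085 0.064 -0.05 0 0" --pt "0.085 0.096 -0.075 0 0" --pt "0.085 0.128 -0.1 0 0" --pt "0.085 0.16 -0.125 0 0"

```text
time_s: 0.67
ee_pos: [379.4, 351.1, 404.7]
orientation: [0.213, 0.977, 0.0, 0.0]
ft_force: [1.1, 1.2, -0.1]
opening: 84.7
```

Request:
arm_command --pt "0.085 0.032 -0.025 0 0" --pt "0.085 0.064 -0.05 0 0" --pt "0.085 0.1 -0.075 0 0" --pt "0.085 0.1 -0.075 0 0" --pt "0.085 0.1 -0.075 0 0"

```text
time_s: 1.08
ee_pos: [479.9, 275.8, 404.1]
orientation: [0.215, 0.977, -0.0, -0.0]
ft_force: [-0.7, 0.1, -0.5]
opening: 85.2
```

Run:
```python
from workcell import *
from h import *
o=get_obs(); print(o["time_s"],o["ee_pos"],o["orientation"],o["ft_force"])
c=camera("wrist"); cv2.imwrite("pics/b_wrist.png",c["frame"][:,:,::-1]); K,R,t=P(c); print(-R.T@t, R[2])
print(proj(c,[[478,274,84],[478,274,36],[478,274,58]]))
```

```text
1.0833 [479.9136238  275.81128226 404.09831597] [ 2.14758427e-01  9.76667139e-01 -2.06163247e-04 -2.74408647e-04] [-0.69040502  0.10417713 -0.47224833]
[416.74164444 304.68080043 373.44945563] [ 0.2476943  -0.11548477 -0.96193077]
[[318.05561496 227.41112373]
 [318.40050771 216.38361111]
 [318.25470386 221.04550622]]
```

View pics/b_wrist.png

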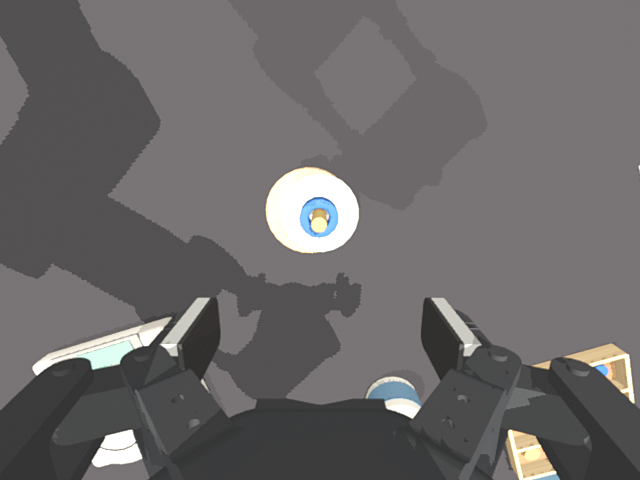

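Run:
```python
from workcell import *
from h import *
c=camera("wrist")
G=(0,255,0)
X=(478.,274.)
crop(c,315,213,130,110,6,"b_crop.png",[((*X,84),7,G),((*X,58),19,(0,0,255)),((*X,36),39.5,(255,0,255)),((478,274,20),45,(0,0,0))])
print(onz(c,(319,226.5),84))
```

```text
[476.20922613 276.2295225   84.        ]
```

View pics/b_crop.png

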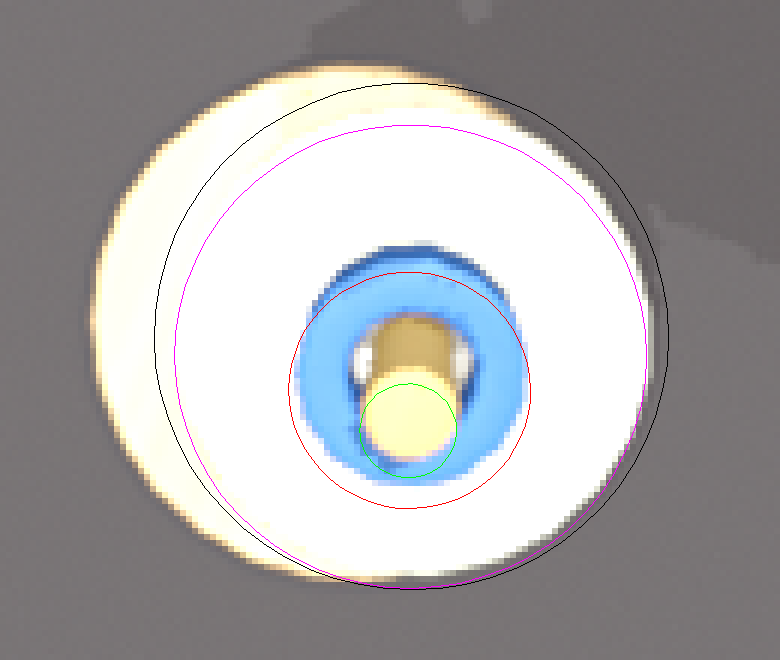

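Run:
```python
from workcell import *
from h import *
c=camera("wrist")
print(onz(c,(317.5,226.3),84),onz(c,(318,219.2),58))
S=camera("scene");D=camera("side")
crop(S,424,195,60,50,12,"c1.png"); crop(D,378,378,80,70,9,"c2.png")
```

```text
[474.78706399 275.86978727  84.        ] [474.15893877 276.42866563  58.        ]
```

Request:
arm_command --pt "0.085 0 -0.041 0 0" --pt "0.085 0 -0.082 0 0" --pt "0.085 0 -0.123 0 0" --pt "0.085 0 -0.164 0 0" --pt "0.085 0 -0.205 0 0"

```text
time_s: 1.75
ee_pos: [477.3, 72.0, 405.1]
orientation: [0.211, 0.977, 0.0, 0.0]
ft_force: [0.9, -0.9, -1.0]
opening: 84.9
```

Request:
arm_command --pt "0.085 0 -0.041 0 0" --pt "0.085 0 -0.082 0 0" --pt "0.085 0 -0.123 0 0" --pt "0.085 0 -0.164 0 0" --pt "0.085 0 -0.205 0 0"

```text
time_s: 2.17
ee_pos: [477.8, -133.2, 405.2]
orientation: [0.212, 0.977, 0.0, 0.0]
ft_force: [0.9, -0.5, 1.0]
opening: 85.3
```

Request:
arm_command --pt "0.085 0 -0.04 -0.01 0" --pt "0.085 0 -0.08 -0.02 0" --pt "0.085 0 -0.122 -0.03 0" --pt "0.085 0 -0.122 -0.04 0" --pt "0.085 0 -0.122 -0.04 0"

```text
time_s: 2.58
ee_pos: [477.8, -255.1, 362.5]
orientation: [0.214, 0.977, 0.001, -0.002]
ft_force: [-0.7, 0.3, 0.2]
opening: 84.7
```

Run:
```python
from workcell import *
from h import *
o=get_obs(); print(o["time_s"],o["ee_pos"],o["orientation"],o["ft_force"],o["q"])
c=camera("wrist"); cv2.imwrite("pics/d_wrist.png",c["frame"][:,:,::-1]); print(proj(c,[[478,-257,55]]))
```

```text
2.5833 [ 477.7880655  -255.10855498  362.53869582] [ 2.13738305e-01  9.76888977e-01  8.77942524e-04 -1.75853492e-03] [-0.67364481  0.3449296   0.20386399] [-6.32002596e-01  4.09998314e-01  1.54236449e+00  1.96335086e-04
  1.19315664e+00 -1.77207062e+00]
[[318.40631098 234.38177088]]
```

View pics/d_wrist.png

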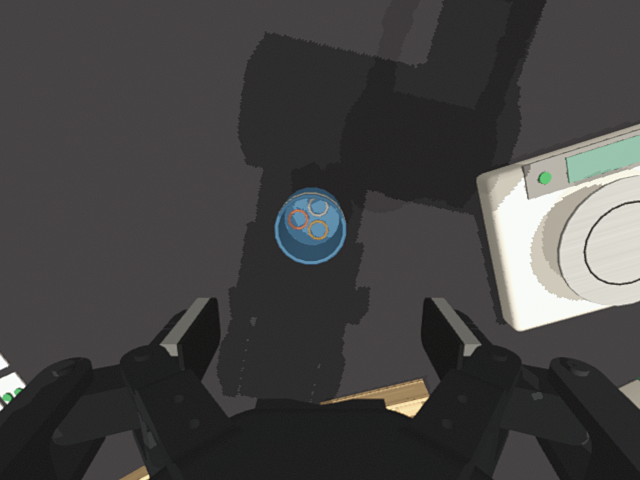

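View pics/c1.png

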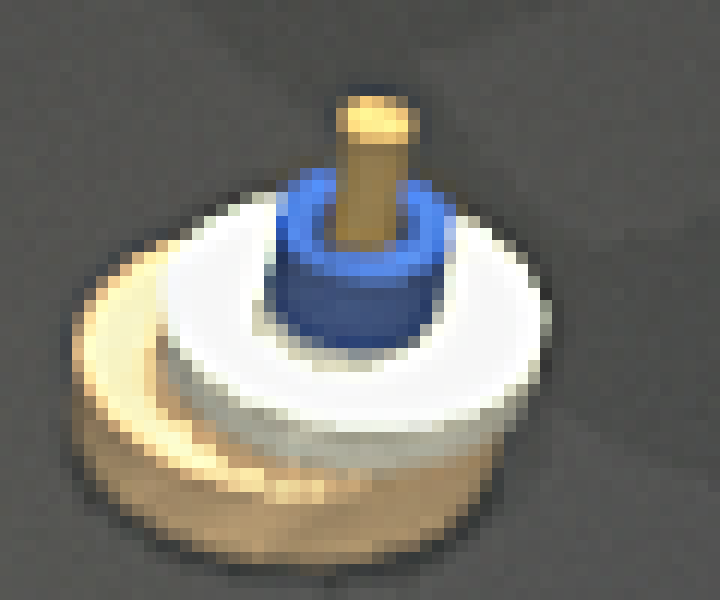

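View pics/c2.png

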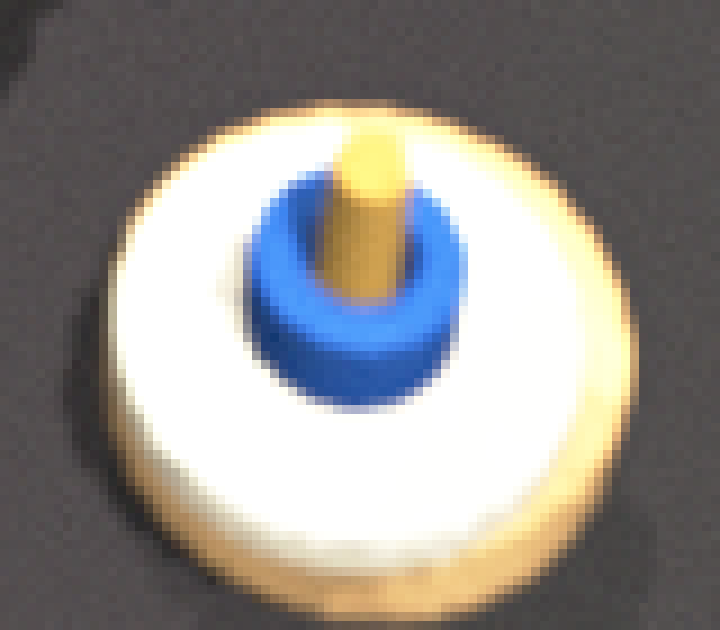

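The tin's mouth shows at about (311,227) in the wrist picture. I'll fit it properly.

Run:
```python
from workcell import *
from h import *
S=camera("scene");D=camera("side");c=camera("wrist")
a,b=(424.8,179.3),(378.8,360.3)
print("knob",tri([S,D],[a,b]),onz(S,a,84),onz(D,b,84))
x=onz(c,(310.8,227.5),55); print(x)
crop(c,311,227,100,100,7,"e1.png",[((*x[:2],55),30,(0,255,0)),((*x[:2],55),27,(0,0,255))])
crop(S,208,218,50,50,12,"e2.png",[((*x[:2],55),30,(0,255,0)),((*x[:2],0),30,(0,0,255))])
crop(D,395,180,50,50,12,"e3.png",[((*x[:2],55),30,(0,255,0)),((*x[:2],0),30,(0,0,255))])
im=np.hstack([cv2.resize(cv2.imread(f"pics/e{i}.png"),(266,266)) for i in (1,2,3)]); cv2.imwrite("pics/e.png",cv2.resize(im,None,fx=1,fy=1))
```

```text
knob [477.57711027 275.09406558  84.08601877] [478.76060859 275.58908884  84.        ] [476.90531306 273.99492915  84.        ]
[ 472.39911908 -258.96726711   55.        ]
```

View pics/e1.png

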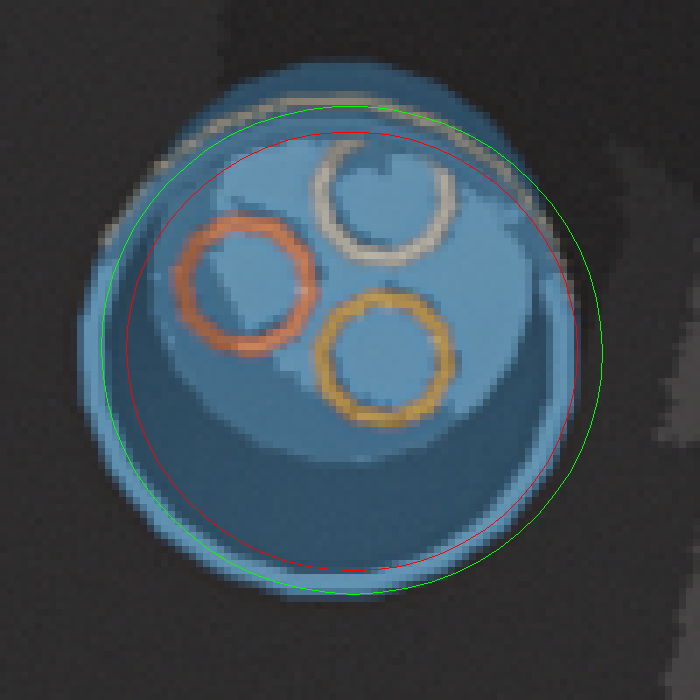

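View pics/e2.png

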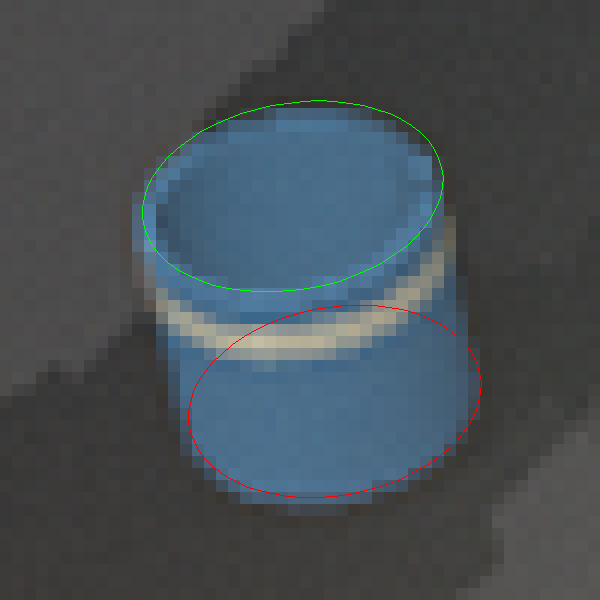

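View pics/e3.png

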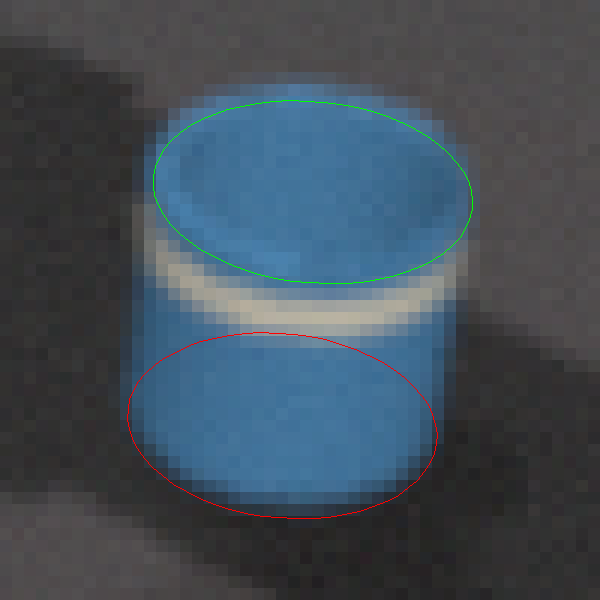

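Run:
```python
from workcell import *
from h import *
S=camera("scene");D=camera("side");c=camera("wrist")
o=get_obs(); print(o["time_s"],o["ee_pos"],o["orientation"])
f=c["frame"].astype(int); m=((f[:,:,2]-f[:,:,0]>25)).astype(np.uint8); m[:, :230]=0;m[:,400:]=0; m[:170]=0;m[290:]=0
ys,xs=np.nonzero(m); print("u",xs.min(),xs.max(),"v",ys.min(),ys.max())
x=onz(c,(307.5,227.5),55); print(x)
crop(c,311,227,100,100,7,"f1.png",[((*x[:2],55),30,(0,255,0)),((*x[:2],55),27,(0,0,255)),((*x[:2],0),30,(0,255,255))])
crop(S,208,218,50,50,12,"f2.png",[((*x[:2],55),30,(0,255,0)),((*x[:2],0),30,(0,0,255))])
crop(D,395,180,50,50,12,"f3.png",[((*x[:2],55),30,(0,255,0)),((*x[:2],0),30,(0,0,255))])
im=np.hstack([cv2.resize(cv2.imread(f"pics/f{i}.png"),(390,390)) for i in (2,3)]); cv2.imwrite("pics/f.png",im)
```

```text
2.9333 [ 478.62410578 -253.19851248  365.63995036] [ 2.11750095e-01  9.77323594e-01 -1.97640069e-04  6.71524246e-04]
u 272 343 v 185 261
[ 471.78724474 -262.05834617   55.        ]
```

View pics/f1.png

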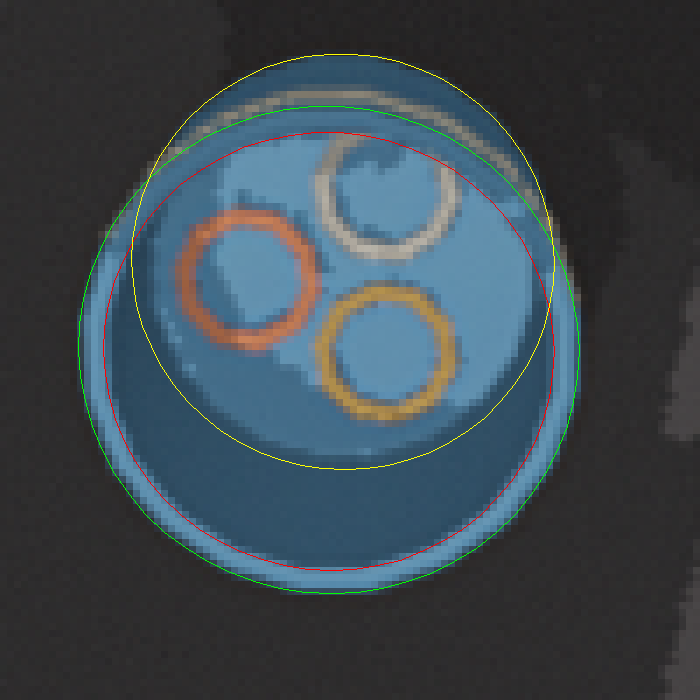

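View pics/f.png

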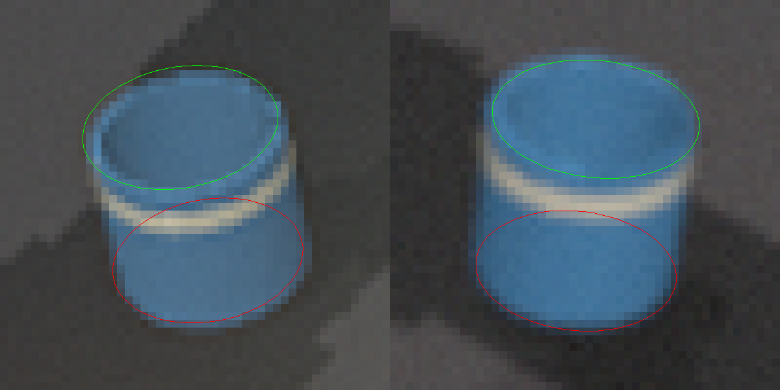

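```bash
cat >> h.py <<'E'
def circ(x,y,z,r):
    a=np.linspace(0,2*np.pi,72,endpoint=False); return np.c_[x+r*np.cos(a),y+r*np.sin(a),z+0*a]
def fitsil(c,mask,x,y,rings):
    "rings: (z,r) list of a convex body of revolution; match silhouette bbox+centroid"
    from scipy.optimize import least_squares
    k=cv2.connectedComponentsWithStats(mask.astype(np.uint8)); i=1+np.argmax(k[2][1:,4]); ys,xs=np.nonzero(k[1]==i)
    hull=cv2.convexHull(np.c_[xs,ys].astype(np.float32))
    M=np.zeros(mask.shape,np.uint8); cv2.fillConvexPoly(M,np.round(hull).astype(np.int32),1); ys,xs=np.nonzero(M); tgt=np.array([xs.mean(),ys.mean()])
    def f(p):
        h=cv2.convexHull(proj(c,np.vstack([circ(p[0],p[1],z,r) for z,r in rings])).astype(np.float32)); m=cv2.moments(h)
        return np.array([m["m10"]/m["m00"],m["m01"]/m["m00"]])-tgt
    s=least_squares(f,[x,y],diff_step=1e-3); h=cv2.convexHull(proj(c,np.vstack([circ(*s.x,z,r) for z,r in rings])).astype(np.float32))
    return s.x,len(xs),cv2.contourArea(h)
E
python3 - <<'E'
from workcell import *
from h import *
def bl(c,u,v,w,tol):
    f=c["frame"].astype(int); m=(f[:,:,2]-f[:,:,0]>tol).astype(np.uint8); z=np.zeros_like(m); z[v-w:v+w,u-w:u+w]=m[v-w:v+w,u-w:u+w]
    return cv2.morphologyEx(z,cv2.MORPH_CLOSE,np.ones((9,9)))
for n,u,v,w in [("scene",208,218,25),("side",395,180,25),("wrist",308,223,60)]:
    c=camera(n); m=bl(c,u,v,w,15); print(n,fitsil(c,m,474,-259,[(0,30),(55,30)]))
    print(get_obs()["ee_pos"])
E
```

```text
scene (array([ 474.7844754 , -259.98058241]), 787, 742.1570985236904)
[ 478.56517339 -253.44588023  365.49795225]
side (array([ 472.75162717, -263.38673388]), 935, 825.121592460433)
[ 478.48970433 -253.68646196  365.35816912]
wrist (array([ 471.92057921, -261.91940335]), 4385, 4280.78416540008)
[ 478.42906316 -253.8805028   365.2196729 ]
```

Request:
arm_command --pt "0.085 -0.003 -0.004 0 0" --pt "0.085 -0.006 -0.007 -0.02 0" --pt "0.085 -0.006 -0.007 -0.05 0" --pt "0.085 -0.006 -0.007 -0.08 0" --pt "0.085 -0.006 -0.007 -0.105 0"

```text
time_s: 3.5
ee_pos: [471.7, -261.6, 258.2]
orientation: [0.213, 0.977, 0.0, -0.0]
ft_force: [0.2, 0.0, -0.3]
opening: 84.9
```

Request:
arm_command --pt "0.085 0 0 0 0" --pt "0.085 0 0 0 0" --pt "0.085 0 0 0 0"

```text
time_s: 3.75
ee_pos: [472.7, -262.0, 261.1]
orientation: [0.213, 0.977, -0.0, 0.001]
ft_force: [0.5, -0.6, 0.8]
opening: 85.1
```

Run:
```python
from workcell import *
from h import *
o=get_obs(); print(o["time_s"],o["ee_pos"],o["orientation"],o["ft_force"])
c=camera("wrist"); cv2.imwrite("pics/g_wrist.png",c["frame"][:,:,::-1])
f=c["frame"].astype(int); m=(f[:,:,2]-f[:,:,0]>15).astype(np.uint8); z=np.zeros_like(m); z[150:340,240:400]=m[150:340,240:400]
z=cv2.morphologyEx(z,cv2.MORPH_CLOSE,np.ones((9,9)))
print(fitsil(c,z,473,-261,[(0,30),(55,30)]))
```

```text
3.75 [ 472.69780264 -262.04178152  261.14590623] [ 2.12803616e-01  9.77094414e-01 -4.20797302e-04  9.74395126e-04] [ 0.51893893 -0.55621548  0.83948336]
(array([ 471.82040715, -261.81492513]), 10303, 10112.434289741563)
```

View pics/g_wrist.png

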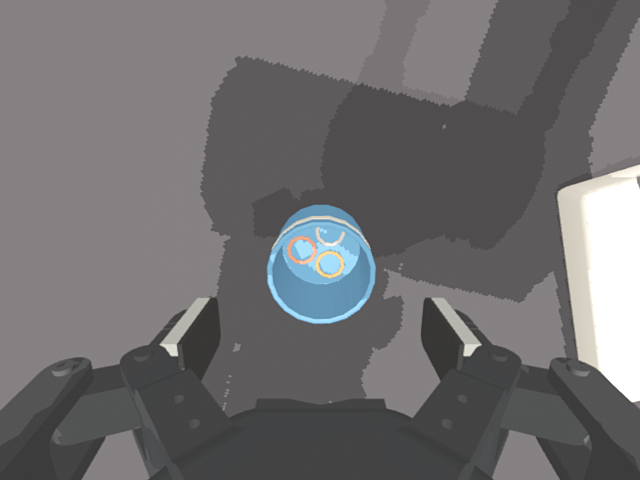

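The tin sits at about (321,270), centred between the fingers. I'll go down and grasp it.

Request:
arm_command --pt "0.085 0 0 -0.03 0" --pt "0.085 0 0 -0.06 0" --pt "0.085 0 0 -0.074 0" --pt "0.085 0 0 -0.074 0" --pt "0.085 0 0 -0.074 0"

```text
time_s: 4.22
ee_pos: [472.7, -261.8, 186.8]
orientation: [0.213, 0.977, -0.0, 0.001]
ft_force: [0.5, 0.5, 0.5]
opening: 84.8
```

Request:
arm_command --pt "0.05 0 0 0 0" --pt "0.05 0 0 0 0" --pt "0.05 0 0 0 0" --pt "0.05 0 0 0 0" --pt "0.05 0 0 0 0" --newtons 30

```text
time_s: 4.63
ee_pos: [472.9, -261.9, 187.8]
orientation: [0.213, 0.977, -0.001, 0.002]
ft_force: [0.4, 1.3, 6.3]
opening: 59.7
```

Request:
arm_command --pt "0.05 0 0 0 0" --pt "0.05 0 0 0 0" --pt "0.05 0 0 0 0" --newtons 30

```text
time_s: 4.88
ee_pos: [472.9, -261.9, 187.9]
orientation: [0.213, 0.977, -0.001, 0.002]
ft_force: [-0.6, 0.9, 6.5]
opening: 59.7
```

Run:
```python
from workcell import *
from h import *
o=get_obs(); print(o["time_s"],o["ee_pos"],o["orientation"],o["ft_force"],o["opening"])
S=camera("scene");D=camera("side")
crop(D,395,180,120,100,6,"h.png")
G=(0,255,0)
for n,c,u,v in (("p1",S,307,235),("p2",D,331,240)):
    X=(591,-26)
    crop(c,u,v,100,80,8,n+".png",[((*X,65),55,G),((*X,65),36,(0,0,255))])
```

```text
4.8833 [ 472.89511622 -261.8892442   187.86684984] [ 2.12862066e-01  9.77080310e-01 -6.85874211e-04  1.82693089e-03] [-0.58301972  0.85007281  6.50276282] 59.727679307166895
```

View pics/h.png

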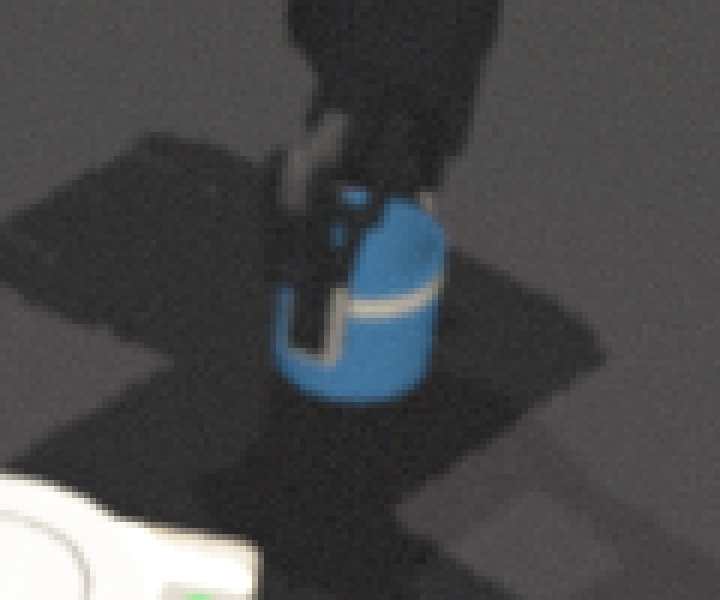

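View pics/p1.png

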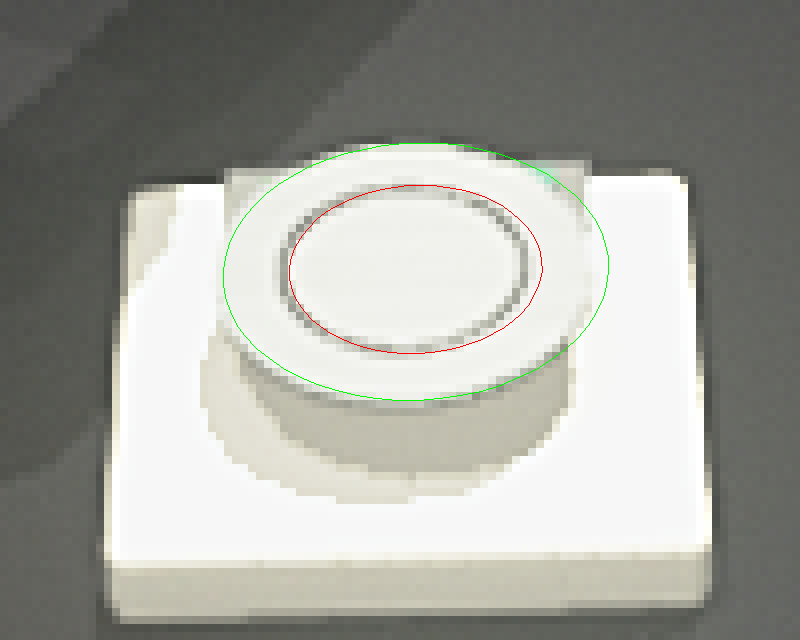

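View pics/p2.png

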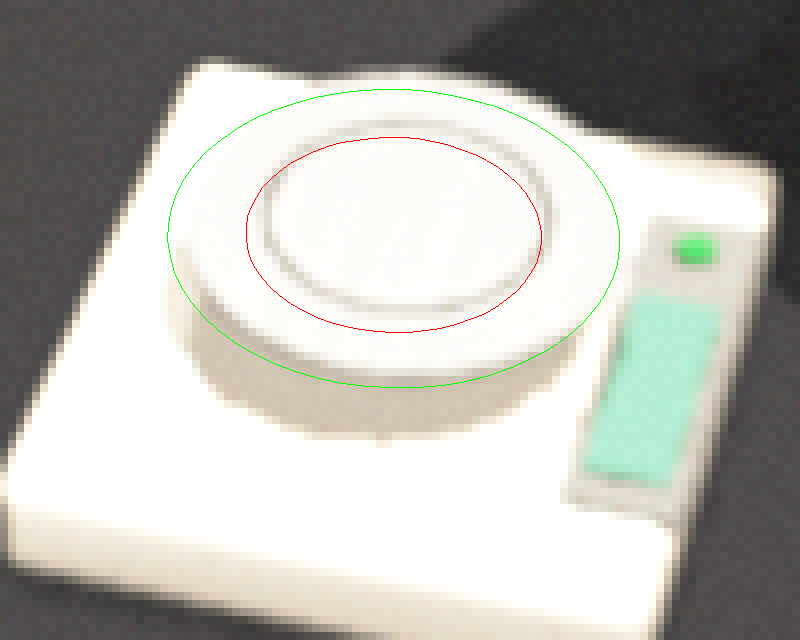

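The scene picture gives the ring centre at (307.4,228.1) and the side picture gives (331.4,226.5). I'll lift the tin and compute.

Request:
arm_command --pt "0.05 0 0 0.02 0" --pt "0.05 0 0 0.05 0" --pt "0.05 0 0 0.08 0" --pt "0.05 0 0 0.1 0" --pt "0.05 0 0 0.1 0"

```text
time_s: 5.4
ee_pos: [473.2, -262.1, 290.9]
orientation: [0.213, 0.977, -0.002, 0.004]
ft_force: [0.9, -1.3, -3.7]
opening: 59.5
```

Run:
```python
from workcell import *
from h import *
o=get_obs(); print(o["time_s"],o["ee_pos"],o["ft_force"],o["opening"])
S=camera("scene");D=camera("side")
a,b=(307.4,228.1),(331.4,226.5)
print(tri([S,D],[a,b]),onz(S,a,65),onz(D,b,65))
```

```text
5.4 [ 473.21333969 -262.13134767  290.89098348] [ 0.92928437 -1.33649244 -3.66475582] 59.487158734445174
[589.4154224  -29.55731187  65.57223382] [591.09782733 -28.51306936  65.        ] [588.55268273 -32.56598477  65.        ]
```

Request:
arm_command --pt "0.05 0.018 0.035 0 0" --pt "0.05 0.036 0.07 0 0" --pt "0.05 0.054 0.105 0 0" --pt "0.05 0.072 0.14 0 0" --pt "0.05 0.09 0.175 0 0"

```text
time_s: 5.92
ee_pos: [562.2, -84.7, 283.5]
orientation: [0.213, 0.977, 0.0, -0.002]
ft_force: [1.1, -0.7, -3.7]
opening: 59.7
```

Request:
arm_command --pt "0.05 0.012 0.03 0 0" --pt "0.05 0.026 0.056 0 0" --pt "0.05 0.026 0.056 0 0" --pt "0.05 0.026 0.056 0 0" --pt "0.05 0.026 0.056 0 0"

```text
time_s: 6.33
ee_pos: [587.7, -30.6, 283.9]
orientation: [0.213, 0.977, -0.0, -0.002]
ft_force: [0.3, 0.8, -2.8]
opening: 59.5
```

Run:
```python
from workcell import *
from h import *
o=get_obs(); print(o["time_s"],o["ee_pos"],o["ft_force"],o["opening"])
c=camera("wrist"); x=o["ee_pos"]
X=(x[0],x[1])
f=c["frame"][:,:,::-1].copy()
for z,r,col in ((65,55,(0,255,0)),(65,36,(0,0,255))):
    cv2.polylines(f,[proj(c,circ(*X,z,r)).astype(np.int32)],True,col,1)
cv2.imwrite("pics/i.png",f)
```

```text
6.3333 [587.682446   -30.62741381 283.94097287] [ 0.34667725  0.79354612 -2.79390212] 59.49327975807592
```

View pics/i.png

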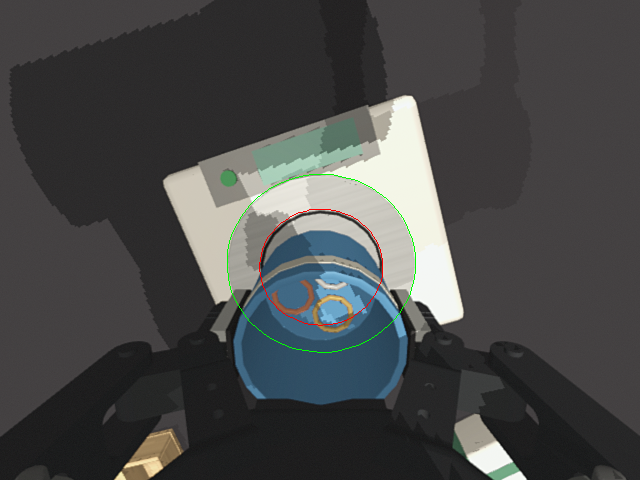

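Request:
arm_command --pt "0.05 0.002 -0.001 -0.008 0" --pt "0.05 0.002 -0.001 -0.016 0" --pt "0.05 0.002 -0.001 -0.024 0" --pt "0.05 0.002 -0.001 -0.024 0" --pt "0.05 0.002 -0.001 -0.024 0"

```text
time_s: 6.8
ee_pos: [589.9, -31.9, 260.7]
orientation: [0.213, 0.977, 0.0, -0.001]
ft_force: [0.2, 0.9, -3.2]
opening: 59.0
```

Run:
```python
from workcell import *
from h import *
o=get_obs(); print(o["time_s"],o["ee_pos"],o["ft_force"],o["opening"])
c=camera("wrist"); x=o["ee_pos"]
X=(x[0],x[1])
f=c["frame"][:,:,::-1].copy()
for z,r,col in ((65,55,(0,255,0)),(65,36,(0,0,255))):
    cv2.polylines(f,[proj(c,circ(*X,z,r)).astype(np.int32)],True,col,1)
cv2.imwrite("pics/j.png",f)
for n,u,v in (("scene",307,220),("side",331,220)):
    c=camera(n); crop(c,u,v,90,90,7,f"j{n}.png")
cv2.imwrite("pics/jj.png",cv2.resize(np.hstack([cv2.imread("pics/jscene.png"),cv2.imread("pics/jside.png")]),(800,400)))
```

```text
6.8 [589.90573879 -31.89720833 260.69112828] [ 0.20949302  0.86289556 -3.17269869] 59.03741888847096
```

View pics/j.png

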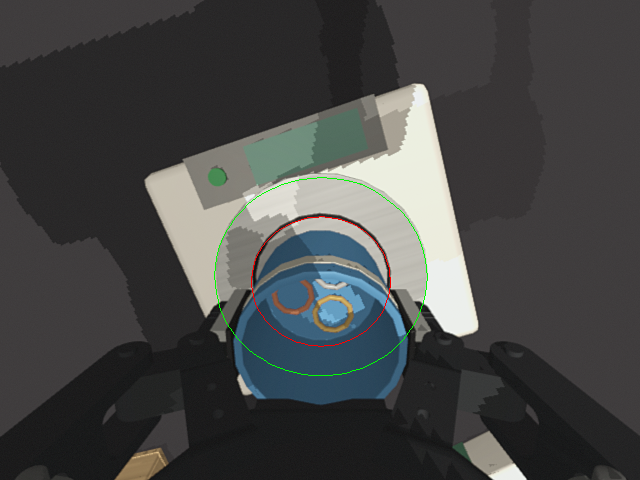

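View pics/jj.png

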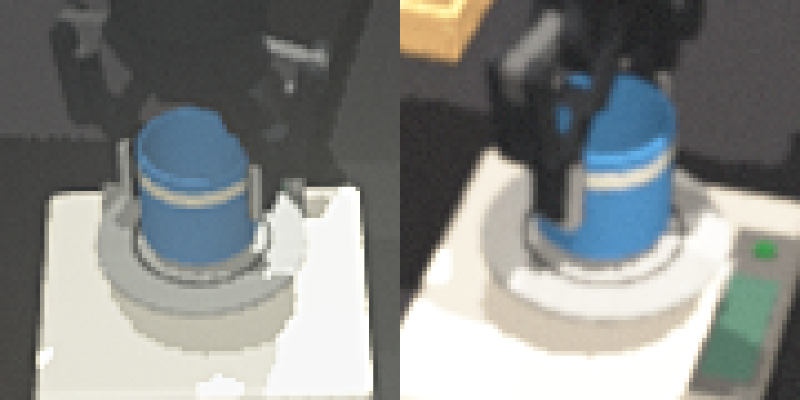

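Request:
arm_command --pt "0.05 0 0 -0.003 0" --pt "0.05 0 0 -0.006 0" --pt "0.05 0 0 -0.007 0" --pt "0.05 0 0 -0.007 0"

```text
time_s: 7.28
ee_pos: [590.1, -31.5, 254.3]
orientation: [0.213, 0.977, 0.0, -0.0]
ft_force: [-0.7, -0.3, -2.9]
opening: 59.5
```

```bash
cat > k.py <<'E'
from workcell import *
from h import *
import sys
t=sys.argv[1]; z=float(sys.argv[2]); X=(float(sys.argv[3]),float(sys.argv[4]))
o=get_obs(); print(o["time_s"],o["ee_pos"],o["ft_force"],o["opening"])
for n,u,v in (("scene",307,220),("side",331,220)):
    c=camera(n); crop(c,u,v,90,90,8,f"{t}{n}.png",[((*X,z),36,(0,0,255)),((*X,z),30,(0,255,0)),((*X,z+55),30,(0,255,0))])
cv2.imwrite(f"pics/{t}.png",cv2.resize(np.hstack([cv2.imread(f"pics/{t}scene.png"),cv2.imread(f"pics/{t}side.png")]),(800,400)))
E
python3 k.py k 65 589.7 -31
```

```text
7.2833 [590.13064418 -31.46156921 254.31925869] [-0.74507402 -0.3417701  -2.89697378] 59.50515133560005
```

View pics/kscene.png

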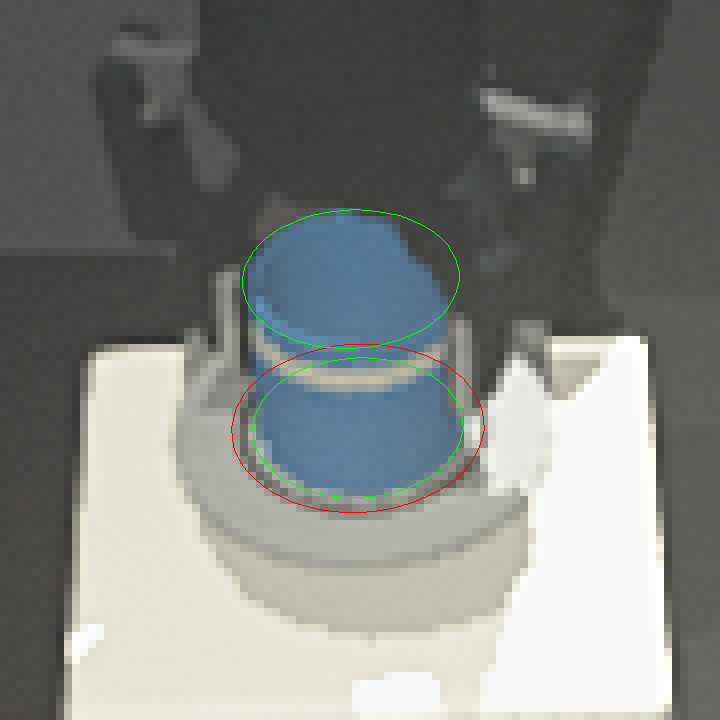

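View pics/kside.png

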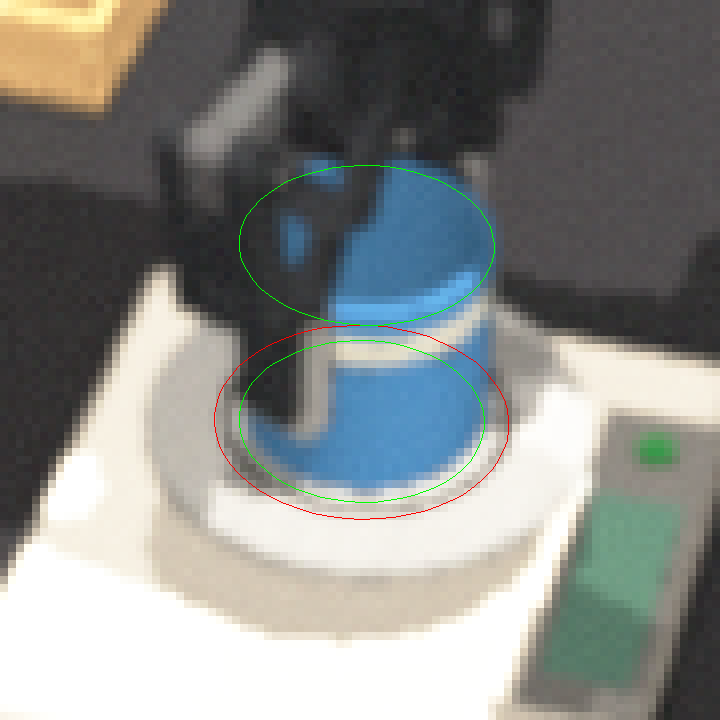

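The tin's foot lies concentric inside the black ring in both pictures. I'll lower it until the pan carries it, then release.

Request:
arm_command --pt "0.05 0 0 -0.002 0" --pt "0.05 0 0 -0.004 0" --pt "0.05 0 0 -0.006 0" --pt "0.05 0 0 -0.007 0" --pt "0.05 0 0 -0.007 0"

```text
time_s: 7.8
ee_pos: [590.4, -31.5, 247.8]
orientation: [0.213, 0.977, 0.0, 0.0]
ft_force: [1.0, -0.4, -0.4]
opening: 59.3
```

Request:
arm_command --pt "0.05 0 0 0 0" --pt "0.05 0 0 0 0"

```text
time_s: 7.97
ee_pos: [590.4, -31.5, 248.0]
orientation: [0.213, 0.977, 0.0, 0.0]
ft_force: [0.6, -0.1, -0.7]
opening: 59.3
```

Request:
arm_command --pt "0.062 0 0 -0.001 0" --pt "0.064 0 0 -0.001 0" --pt "0.068 0 0 -0.001 0" --pt "0.075 0 0 -0.001 0" --pt "0.085 0 0 -0.001 0"

```text
time_s: 8.38
ee_pos: [590.3, -31.5, 246.7]
orientation: [0.213, 0.977, 0.0, 0.0]
ft_force: [0.5, -0.7, 0.2]
opening: 84.2
```

Request:
arm_command --pt "0.085 0 0 0 0" --pt "0.085 0 0 0 0" --pt "0.085 0 0 0.005 0" --pt "0.085 0 0 0.02 0" --pt "0.085 0 0 0.04 0"

```text
time_s: 8.8
ee_pos: [589.8, -31.5, 286.0]
orientation: [0.213, 0.977, -0.0, -0.002]
ft_force: [0.2, 0.4, -0.1]
opening: 84.8
```

Request:
arm_command --pt "0.085 0 0 0.04 0" --pt "0.085 0 0 0.08 0" --pt "0.085 0 0 0.11 0" --pt "0.085 0 0 0.11 0" --pt "0.085 0 0 0.11 0"

```text
time_s: 9.22
ee_pos: [590.3, -31.5, 399.2]
orientation: [0.213, 0.977, 0.0, 0.002]
ft_force: [1.1, -0.5, -1.6]
opening: 84.7
```

```bash
python3 k.py m 59 589.7 -31
python3 - <<'E'
from workcell import *
from h import *
for n,u,v,w in [("scene",307,210,40),("side",331,215,40),("wrist",320,230,90)]:
    c=camera(n); f=c["frame"].astype(int); m=(f[:,:,2]-f[:,:,0]>30).astype(np.uint8); z=np.zeros_like(m); z[v-w:v+w,u-w:u+w]=m[v-w:v+w,u-w:u+w]
    z=cv2.morphologyEx(z,cv2.MORPH_CLOSE,np.ones((9,9)))
    print(n,fitsil(c,z,589.7,-31,[(59,30),(114,30)]),get_obs()["ee_pos"])
    if n=="wrist":
        x=get_obs()["ee_pos"]; f=c["frame"][:,:,::-1].copy()
        for zz,r,col in ((59,55,(0,255,0)),(59,36,(0,0,255)),(114,30,(0,255,255))):
            cv2.polylines(f,[proj(c,circ(x[0],x[1],zz,r)).astype(np.int32)],True,col,1)
        cv2.imwrite("pics/n.png",f)
E
```

```text
9.2167 [590.27940697 -31.49475293 399.16063062] [ 1.05813407 -0.47741077 -1.57164706] 84.66449130029397
scene (array([590.58324583, -27.97212633]), 898, 855.5040589645505) [589.91371951 -31.45693357 395.20954444]
side (array([590.02624073, -34.82536377]), 1208, 1165.3116955219302) [589.98864958 -31.47891454 395.01133644]
wrist (array([588.99794954, -31.24636571]), 5105, 5246.145017759176) [590.07578521 -31.50353303 395.0443833 ]
```

View pics/m.png

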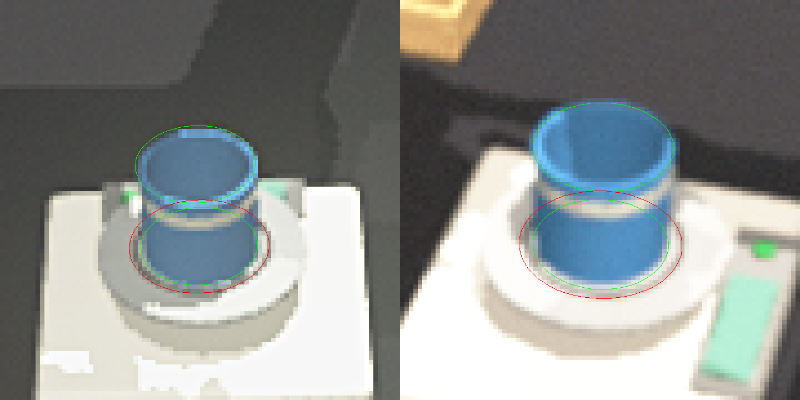

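View pics/n.png

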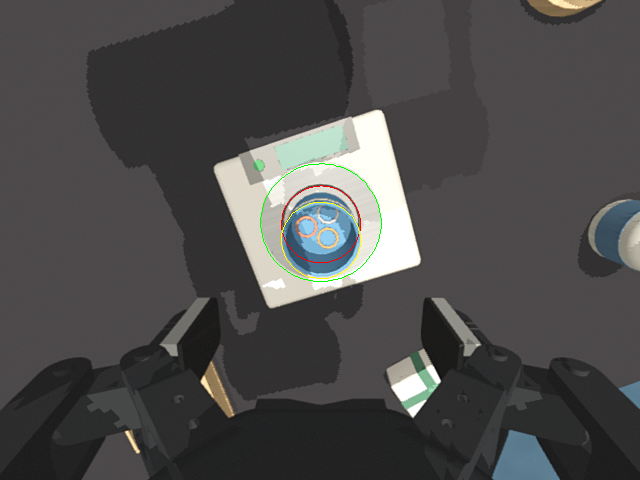

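The tin stands upright and centred in the ring. On to the lids.

Request:
arm_command --pt "0.085 -0.014 0.037 0 0" --pt "0.085 -0.028 0.074 0 0" --pt "0.085 -0.042 0.111 0 0" --pt "0.085 -0.056 0.148 0 0" --pt "0.085 -0.07 0.185 0 0"

```text
time_s: 9.88
ee_pos: [519.3, 154.9, 395.6]
orientation: [0.213, 0.977, -0.0, -0.001]
ft_force: [0.9, 0.1, -0.2]
opening: 84.8
```

Request:
arm_command --pt "0.085 -0.014 0.035 -0.015 0" --pt "0.085 -0.028 0.07 -0.03 0" --pt "0.085 -0.038 0.1 -0.05 0" --pt "0.085 -0.044 0.122 -0.08 0" --pt "0.085 -0.044 0.122 -0.09 0"

```text
time_s: 10.3
ee_pos: [473.5, 278.6, 302.3]
orientation: [0.211, 0.978, -0.001, -0.003]
ft_force: [-2.1, -0.1, -0.1]
opening: 85.4
```

Request:
arm_command --pt "0.085 0 0 0 0" --pt "0.085 0 0 0 0" --pt "0.085 0 0 0 0" --pt "0.085 0 0 0 0"

```text
time_s: 10.63
ee_pos: [477.2, 274.6, 308.0]
orientation: [0.214, 0.977, 0.001, 0.001]
ft_force: [-0.3, 0.5, -0.5]
opening: 85.1
```

Run:
```python
from workcell import *
from h import *
o=get_obs(); print(o["time_s"],o["ee_pos"],o["ft_force"])
c=camera("wrist"); x=o["ee_pos"]
crop(c,320,240,200,150,4,"o.png",[((x[0],x[1],84),7,(0,255,0)),((x[0],x[1],58),19,(0,0,255)),((x[0],x[1],36),39.5,(255,0,255))])
```

```text
10.6333 [477.15345089 274.58470253 307.99935602] [-0.29099361  0.47212373 -0.50414974]
```

View pics/o.png

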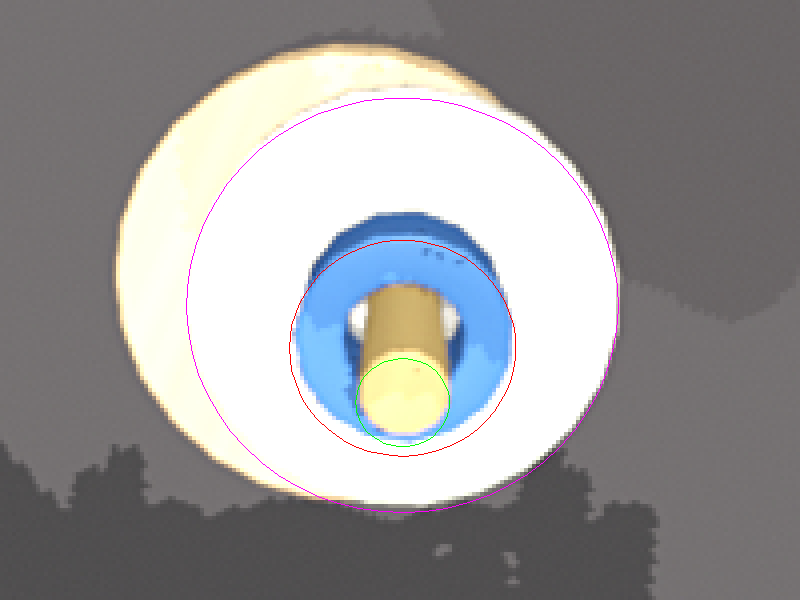

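Request:
arm_command --pt "0.085 0 0 -0.02 0" --pt "0.085 0 0 -0.04 0" --pt "0.085 0 0 -0.06 0" --pt "0.085 0 0 -0.068 0" --pt "0.085 0 0 -0.068 0"

```text
time_s: 11.1
ee_pos: [476.2, 274.8, 237.6]
orientation: [0.213, 0.977, -0.001, -0.001]
ft_force: [0.6, -0.6, 0.8]
opening: 85.0
```

Request:
arm_command --pt "0.085 0 0 0 0" --pt "0.085 0 0 0 0"

```text
time_s: 11.27
ee_pos: [476.9, 275.5, 240.1]
orientation: [0.213, 0.977, 0.001, 0.001]
ft_force: [0.1, -0.5, 0.3]
opening: 85.3
```

Run:
```python
from workcell import *
from h import *
o=get_obs(); print(o["time_s"],o["ee_pos"],o["ft_force"])
c=camera("wrist"); cv2.imwrite("pics/q.png",c["frame"][:,:,::-1])
c=camera("side"); crop(c,378,365,110,100,7,"q2.png")
```

```text
11.2667 [476.90091368 275.47852964 240.12805719] [ 0.09205504 -0.54436695  0.26644391]
```

View pics/q.png

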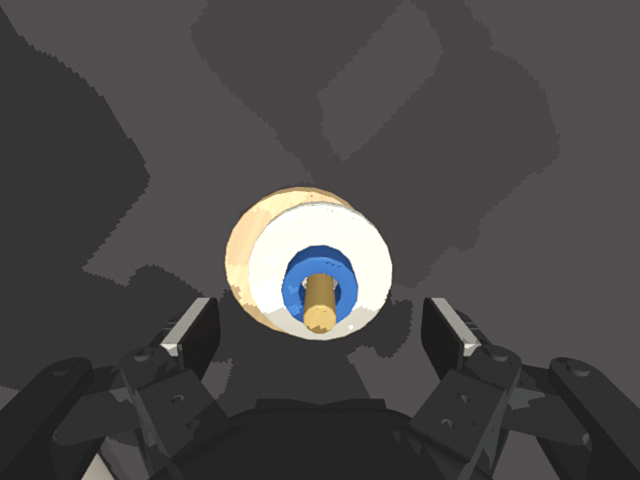

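View pics/q2.png

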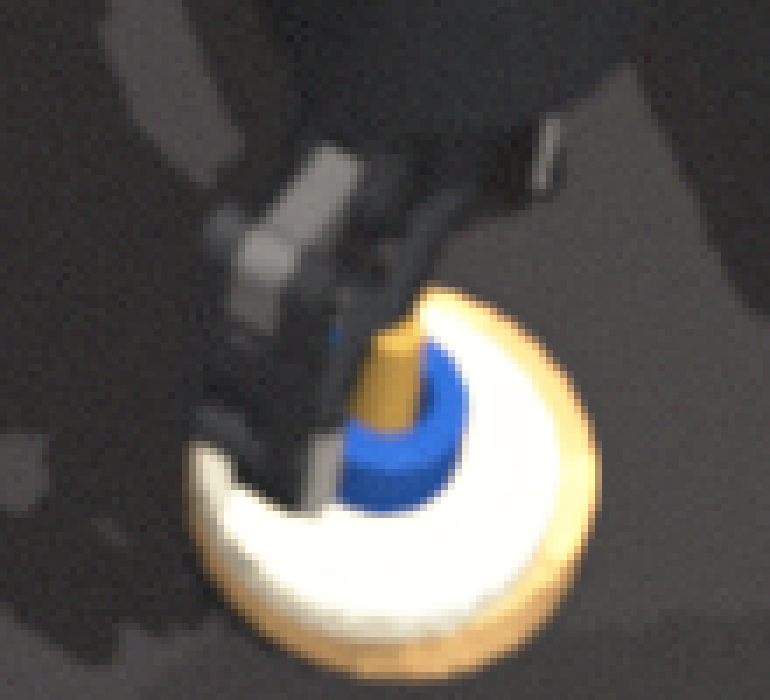

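Request:
arm_command --pt "0.06 0 0 -0.002 0" --pt "0.04 0 0 -0.002 0" --pt "0.025 0 0 -0.002 0" --pt "0.018 0 0 -0.002 0" --pt "0.008 0 0 -0.002 0" --newtons 45

```text
time_s: 11.78
ee_pos: [476.3, 275.5, 236.8]
orientation: [0.213, 0.977, 0.0, 0.0]
ft_force: [-0.4, -0.3, -0.4]
opening: 25.2
```

Request:
arm_command --pt "0.005 0 0 0 0" --pt "0.005 0 0 0 0" --pt "0.005 0 0 0 0" --pt "0.005 0 0 0 0"

```text
time_s: 12.12
ee_pos: [476.3, 275.6, 236.9]
orientation: [0.213, 0.977, 0.0, 0.0]
ft_force: [0.3, 0.7, 2.4]
opening: 12.2
```

Run:
```python
from workcell import *
from h import *
o=get_obs(); print(o["time_s"],o["ee_pos"],o["ft_force"],o["opening"])
c=camera("wrist"); cv2.imwrite("pics/r.png",c["frame"][:,:,::-1])
c=camera("side"); crop(c,378,365,110,100,7,"r2.png")
```

```text
12.1167 [476.34197445 275.57101737 236.873209  ] [0.28683953 0.70125972 2.36376678] 12.24093401621674
```

View pics/r.png

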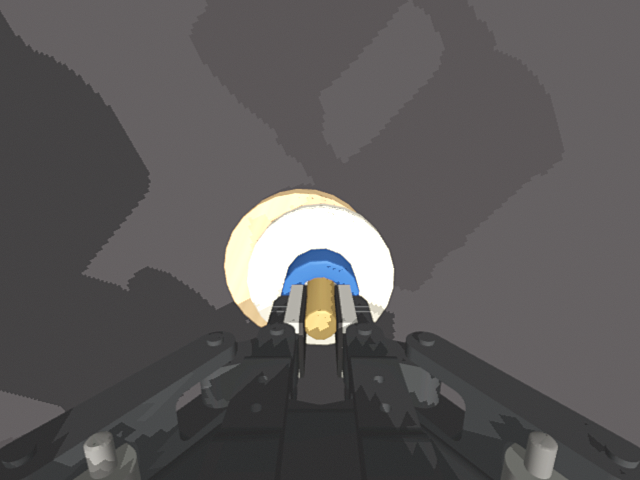

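View pics/r2.png

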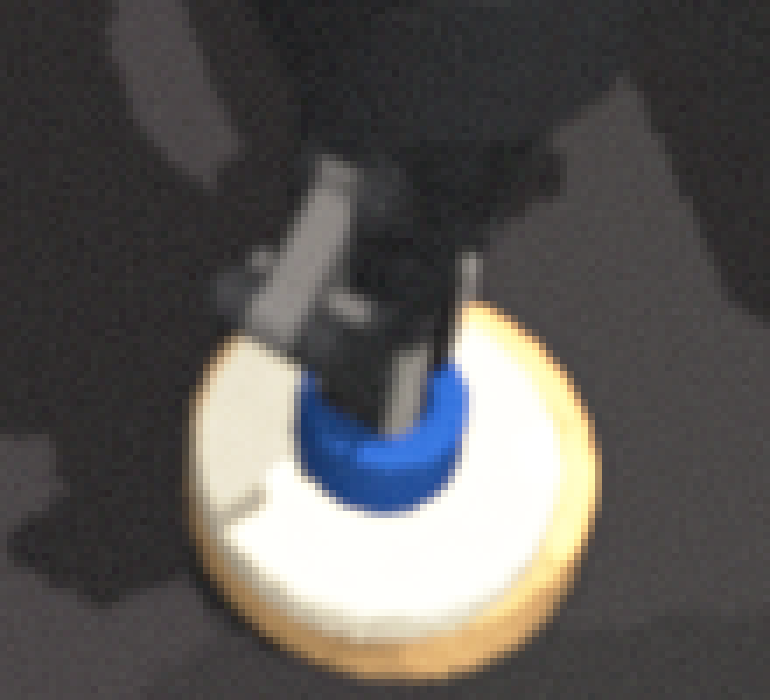

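Request:
arm_command --pt "0.005 0 0 0.01 0" --pt "0.005 0 0 0.025 0" --pt "0.005 0 0 0.05 0" --pt "0.005 0 0 0.075 0" --pt "0.005 0 0 0.1 0"

```text
time_s: 12.63
ee_pos: [475.9, 275.2, 337.8]
orientation: [0.213, 0.977, -0.001, -0.001]
ft_force: [0.6, -0.0, -2.7]
opening: 12.0
```

Request:
arm_command --pt "0.005 0 0 0.015 0" --pt "0.005 0.0 -0.0 0.022 0" --pt "0.005 0.004 -0.01 0.025 0" --pt "0.005 0.012 -0.03 0.025 0" --pt "0.005 0.022 -0.06 0.025 0"

```text
time_s: 13.05
ee_pos: [497.8, 215.6, 360.8]
orientation: [0.211, 0.977, -0.0, -0.001]
ft_force: [-0.1, -0.3, -3.5]
opening: 12.0
```

Run:
```python
from workcell import *
from h import *
o=get_obs(); print(o["time_s"],o["ee_pos"],o["ft_force"],o["opening"])
c=camera("wrist"); cv2.imwrite("pics/s.png",c["frame"][:,:,::-1])
```

```text
13.05 [497.79725234 215.61393482 360.76576517] [-0.06084165 -0.2888554  -3.5333239 ] 12.033890059806529
```

View pics/s.png

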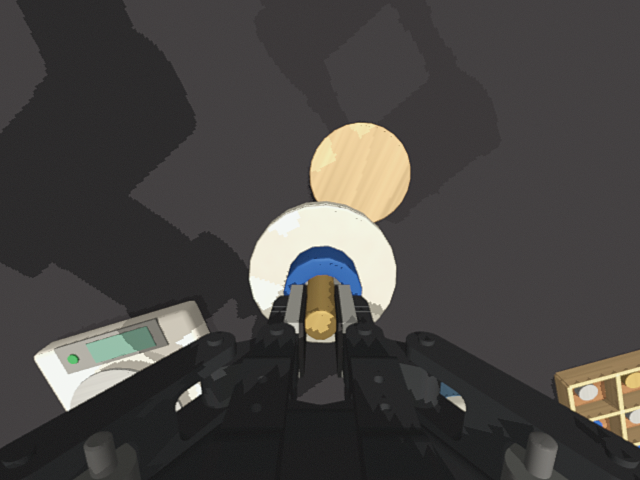

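Both lids hang level, still nested. I'll carry them over the scale.

Request:
arm_command --pt "0.005 0.01 -0.028 0 0" --pt "0.005 0.02 -0.056 0 0" --pt "0.005 0.031 -0.085 0 0" --pt "0.005 0.042 -0.114 0 0" --pt "0.005 0.053 -0.143 0 0"

```text
time_s: 13.52
ee_pos: [551.3, 70.3, 360.3]
orientation: [0.213, 0.977, -0.0, -0.001]
ft_force: [0.0, 0.3, -2.4]
opening: 12.3
```

Request:
arm_command --pt "0.005 0.011 -0.028 0 0" --pt "0.005 0.021 -0.054 0 0" --pt "0.005 0.029 -0.076 0 0" --pt "0.005 0.036 -0.095 0 0" --pt "0.005 0.039 -0.104 0 0"

```text
time_s: 13.93
ee_pos: [590.5, -34.7, 360.1]
orientation: [0.214, 0.977, -0.001, -0.001]
ft_force: [-0.9, 0.2, -3.0]
opening: 11.5
```

Request:
arm_command --pt "0.005 0 0 0 0" --pt "0.005 0 0 0 0" --pt "0.005 0 0 -0.005 0" --pt "0.005 0 0 -0.01 0" --pt "0.005 0 0 -0.012 0"

```text
time_s: 14.35
ee_pos: [589.8, -30.3, 348.6]
orientation: [0.212, 0.977, 0.0, -0.001]
ft_force: [-1.2, 0.1, -1.8]
opening: 11.8
```

```bash
cat > t.py <<'E'
from workcell import *
from h import *
import sys
t=sys.argv[1]; ox=float(sys.argv[2]); oy=float(sys.argv[3])
o=get_obs(); print(o["time_s"],o["ee_pos"],o["ft_force"],o["opening"])
x=o["ee_pos"]; X=(x[0]+ox,x[1]+oy); zi=x[2]-236.9+20
ims=[]
for n,u,v in (("scene",307,190),("side",331,195)):
    c=camera(n); ims.append(crop(c,u,v,80,100,7,f"{t}{n}.png",[((*X,114),30,(0,255,0)),((*X,59),30,(0,255,0)),((*X,zi+3),39.5,(0,0,255)),((*X,zi+38),19,(255,0,255))]))
im=np.hstack(ims); cv2.imwrite(f"pics/{t}.png",cv2.resize(im,None,fx=.7,fy=.7))
E
python3 t.py t 0 0
```

```text
14.35 [589.76270322 -30.31452248 348.62105292] [-1.18318571  0.1477948  -1.75104889] 11.788041692324573
```

View pics/t.png

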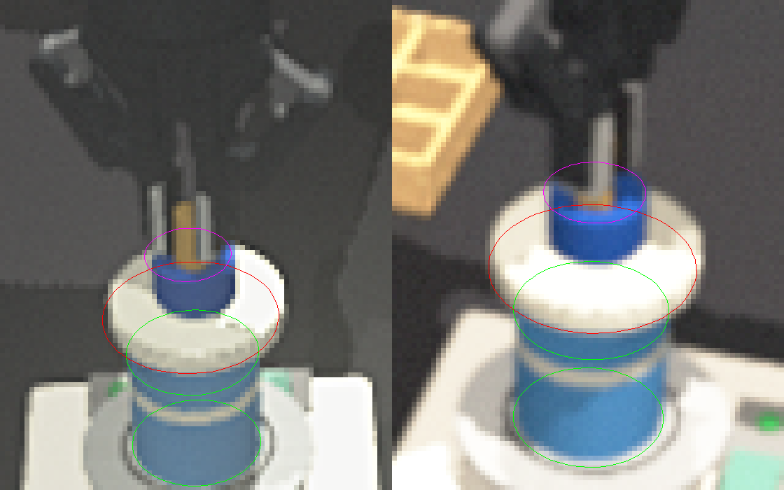

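Request:
arm_command --pt "0.005 0 0 -0.003 0" --pt "0.005 0 0 -0.006 0" --pt "0.005 0 0 -0.01 0" --pt "0.005 0 0 -0.01 0" --pt "0.005 0 0 -0.01 0"

```text
time_s: 14.87
ee_pos: [590.2, -31.5, 339.4]
orientation: [0.213, 0.977, 0.0, -0.0]
ft_force: [0.5, -0.4, -2.6]
opening: 12.2
```

Request:
arm_command --pt "0.005 0 0 0 0" --pt "0.005 0 0 0 0" --pt "0.005 0 0 0 0" --pt "0.005 0 0 0 0" --pt "0.005 0 0 0 0"

```text
time_s: 15.28
ee_pos: [590.3, -31.6, 339.8]
orientation: [0.213, 0.977, 0.0, 0.0]
ft_force: [-0.7, 0.0, -2.3]
opening: 12.2
```

```bash
python3 t.py v 0 0
python3 - <<'E'
from workcell import *
from h import *
c=camera("wrist");x=get_obs()["ee_pos"];zi=x[2]-216.9
print(x)
crop(c,320,280,200,150,4,"vw.png",[((x[0],x[1],zi+16),39.5,(255,0,255)),((x[0],x[1],zi+64),7,(0,255,0)),((x[0],x[1],zi+38),19,(0,0,255))])
E
```

```text
15.2833 [590.26749252 -31.55062329 339.83077682] [-0.68489644  0.03037715 -2.30614922] 12.213080106675458
[590.26984192 -31.52511559 339.80006677]
```

View pics/vscene.png

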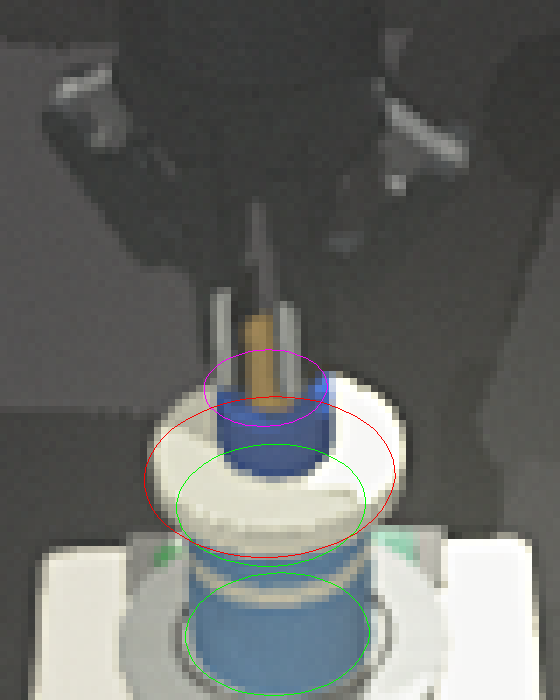

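View pics/vside.png

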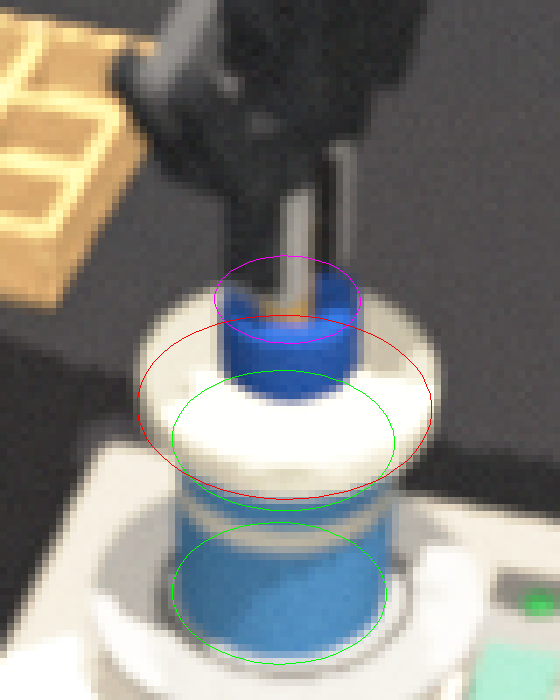

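View pics/vw.png

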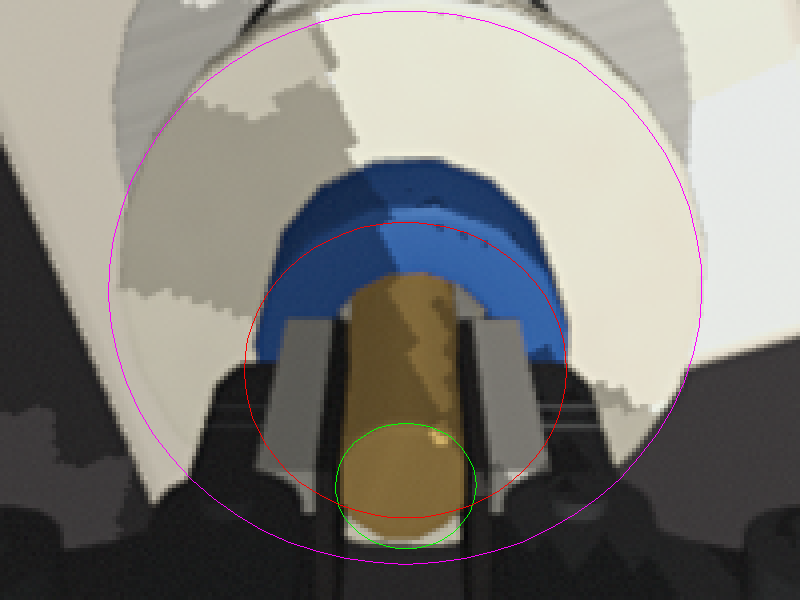

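The lid and tin axes agree within about 1 mm in both views. I'll lower the lids gently.

Request:
arm_command --pt "0.005 0 0 -0.002 0" --pt "0.005 0 0 -0.004 0" --pt "0.005 0 0 -0.006 0" --pt "0.005 0 0 -0.008 0" --pt "0.005 0 0 -0.01 0"

```text
time_s: 15.85
ee_pos: [590.2, -31.5, 329.4]
orientation: [0.213, 0.977, 0.0, -0.0]
ft_force: [-0.3, 0.6, -2.1]
opening: 12.0
```

Request:
arm_command --pt "0.005 0 0 -0.001 0" --pt "0.005 0 0 -0.002 0" --pt "0.005 0 0 -0.003 0" --pt "0.005 0 0 -0.004 0" --pt "0.005 0 0 -0.005 0"

```text
time_s: 16.27
ee_pos: [590.3, -31.5, 324.7]
orientation: [0.213, 0.977, 0.0, 0.0]
ft_force: [-0.9, -0.4, -2.6]
opening: 12.2
```

```bash
python3 t.py w 0 0
```

```text
16.2667 [590.28074506 -31.52887471 324.68771193] [-0.87691992 -0.3968639  -2.59552775] 12.214789253997989
```

View pics/w.png

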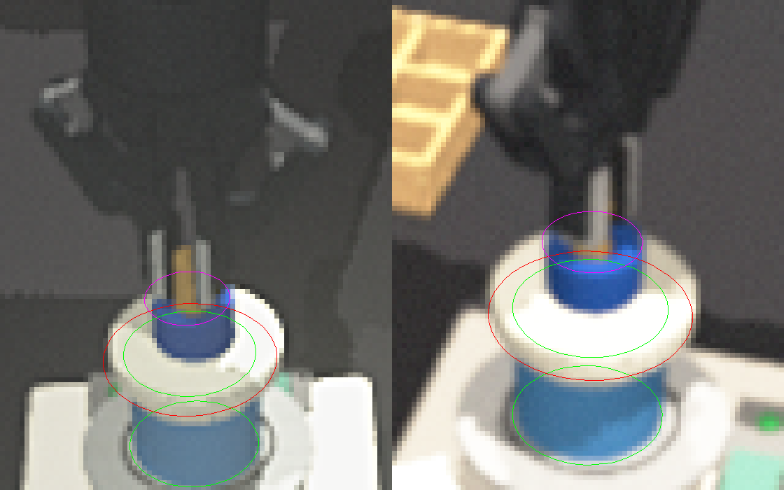

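Request:
arm_command --pt "0.005 0 0 -0.001 0" --pt "0.005 0 0 -0.002 0" --pt "0.005 0 0 -0.003 0" --pt "0.005 0 0 -0.004 0" --pt "0.005 0 0 -0.004 0"

```text
time_s: 16.78
ee_pos: [590.3, -31.5, 320.6]
orientation: [0.213, 0.977, 0.0, 0.0]
ft_force: [0.2, -0.2, -1.1]
opening: 12.2
```

Request:
arm_command --pt "0.005 0 0 -0.001 0" --pt "0.005 0 0 -0.002 0" --pt "0.005 0 0 -0.002 0" --pt "0.005 0 0 -0.002 0" --pt "0.005 0 0 -0.002 0"

```text
time_s: 17.2
ee_pos: [590.3, -31.5, 318.9]
orientation: [0.213, 0.977, 0.0, 0.0]
ft_force: [0.5, 0.0, -0.5]
opening: 12.0
```

Request:
arm_command --pt "0.005 0 0 -0.0005 0" --pt "0.005 0 0 -0.0005 0" --pt "0.016 0 0 -0.0005 0" --pt "0.02 0 0 -0.0005 0" --pt "0.03 0 0 -0.0005 0"

```text
time_s: 17.62
ee_pos: [590.3, -31.5, 318.3]
orientation: [0.213, 0.977, 0.0, 0.0]
ft_force: [0.4, 0.9, 0.4]
opening: 29.5
```

Request:
arm_command --pt "0.05 0 0 0 0" --pt "0.07 0 0 0 0" --pt "0.07 0 0 0 0" --pt "0.07 0 0 0.0 0" --pt "0.07 0 0 0.0 0"

```text
time_s: 18.03
ee_pos: [590.3, -31.5, 318.3]
orientation: [0.213, 0.977, 0.0, 0.0]
ft_force: [-0.1, -0.3, -0.3]
opening: 69.9
```

```bash
python3 t.py x 0 0
python3 - <<'E'
from workcell import *
from h import *
c=camera("wrist");x=get_obs()["ee_pos"];zi=318.4-216.9
crop(c,320,280,200,150,4,"xw.png",[((x[0],x[1],zi+16),39.5,(255,0,255)),((x[0],x[1],zi+64),7,(0,255,0)),((x[0],x[1],zi+38),19,(0,0,255))])
E
```

```text
18.0333 [590.27332615 -31.49460719 318.25247697] [-0.13903869 -0.28767047 -0.26083439] 69.9047009220684
```

View pics/x.png

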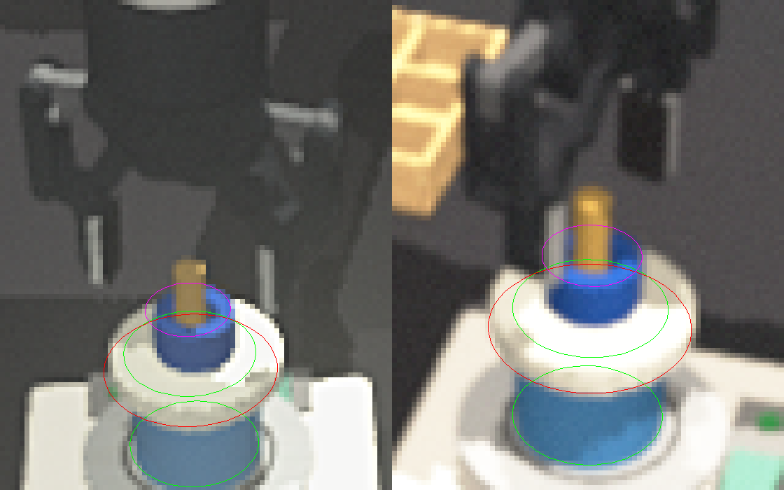

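View pics/xw.png

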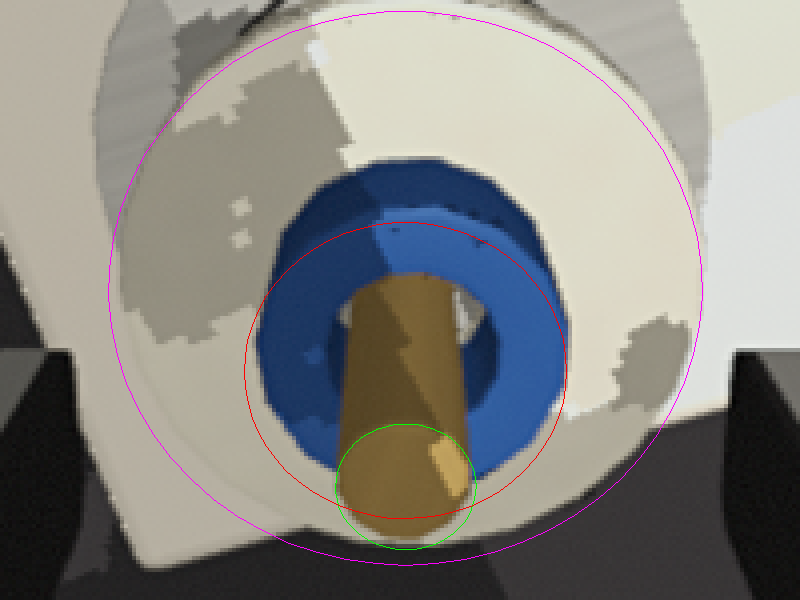

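The lids have seated and stay nested. The collar is about 1.5 mm to the image right of the gripper's midplane, so I'll work out that direction.

Run:
```python
from workcell import *
from h import *
c=camera("wrist"); K,R,t=P(c); print(R[0],R[1])
x=get_obs()["ee_pos"]
# crop x0=220,y0=205
for u in (258,568,404,413): print(u, onz(c,(220+u/4-.5,205+340/4-.5),139.4)-x)
print(onz(c,(220+404/4-.5,205+480/4-.5),165.4)-x)
```

```text
[ 4.15102065e-01  9.09774656e-01 -5.92309213e-04] [ 0.87510117 -0.39910343  0.27370494]
258 [ -11.24994766  -13.82605087 -178.82178488]
568 [   3.80310941   19.1882734  -178.82178488]
404 [  -4.15989918    1.72382439 -178.82178488]
413 [  -3.7228731     2.6823088  -178.82178488]
[  -0.82254528    0.19514266 -152.82178488]
```

Request:
arm_command --pt "0.07 0.0004 0.0009 -0.006 0" --pt "0.07 0.0004 0.0009 -0.012 0" --pt "0.07 0.0004 0.0009 -0.018 0" --pt "0.07 0.0004 0.0009 -0.023 0" --pt "0.07 0.0004 0.0009 -0.026 0"

```text
time_s: 18.65
ee_pos: [590.4, -30.6, 290.9]
orientation: [0.213, 0.977, 0.0, -0.001]
ft_force: [0.9, 0.2, -0.1]
opening: 70.0
```

Request:
arm_command --pt "0.06 0 0 0 0" --pt "0.05 0 0 0 0" --pt "0.044 0 0 0 0" --pt "0.044 0 0 0 0" --pt "0.044 0 0 0 0" --newtons 30

```text
time_s: 19.07
ee_pos: [590.7, -30.6, 292.5]
orientation: [0.213, 0.977, 0.0, 0.0]
ft_force: [0.3, -0.3, -0.2]
opening: 44.0
```

```bash
python3 t.py y 0 0
python3 - <<'E'
from workcell import *
from h import *
c=camera("wrist"); cv2.imwrite("pics/yw.png",c["frame"][:,:,::-1])
E
```

```text
19.0667 [590.73606076 -30.62253985 292.5439215 ] [ 0.34450817 -0.28364435 -0.23245434] 43.99931339497656
```

View pics/y.png

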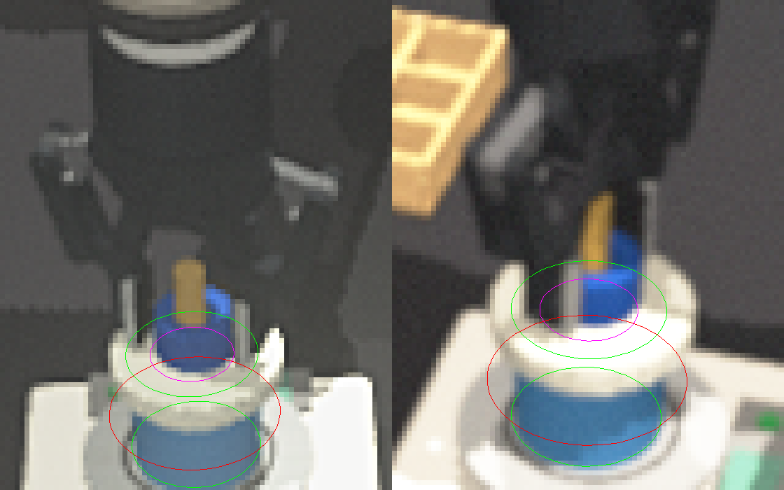

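View pics/yw.png

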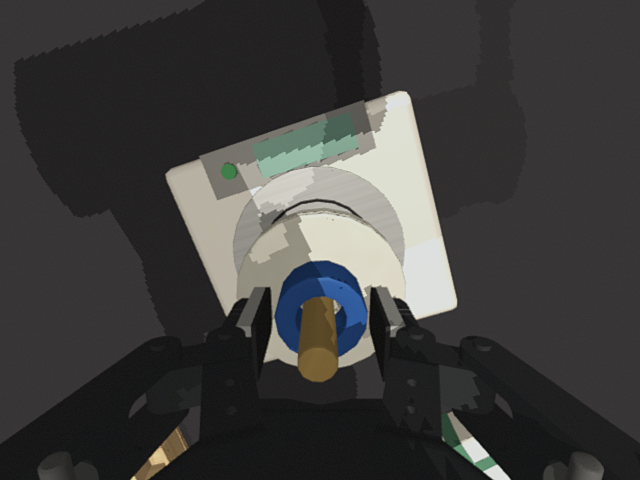

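The collar is centred between the pads, spanning columns 275–368 with the pads at 271 and 372. I'll close and lift.

Request:
arm_command --pt "0.041 0 0 0 0" --pt "0.039 0 0 0 0" --pt "0.036 0 0 0 0" --pt "0.03 0 0 0 0" --pt "0.03 0 0 0 0" --newtons 30

```text
time_s: 19.63
ee_pos: [590.7, -30.6, 292.2]
orientation: [0.213, 0.977, 0.0, 0.0]
ft_force: [0.5, 0.1, -0.4]
opening: 37.0
```

Request:
arm_command --pt "0.03 0 0 0 0" --pt "0.03 0 0 0 0" --pt "0.03 0 0 0.001 0" --pt "0.03 0 0 0.002 0" --pt "0.03 0 0 0.003 0"

```text
time_s: 20.05
ee_pos: [590.6, -30.6, 295.2]
orientation: [0.213, 0.977, 0.0, -0.0]
ft_force: [-0.4, -0.1, -1.6]
opening: 36.9
```

```bash
python3 t.py z 0 0
python3 - <<'E'
from workcell import *
from h import *
c=camera("wrist"); cv2.imwrite("pics/zw.png",c["frame"][:,:,::-1])
E
```

```text
20.05 [590.60070519 -30.6429249  295.18642305] [-0.36469503 -0.09603058 -1.58124564] 36.910233427031386
```

View pics/z.png

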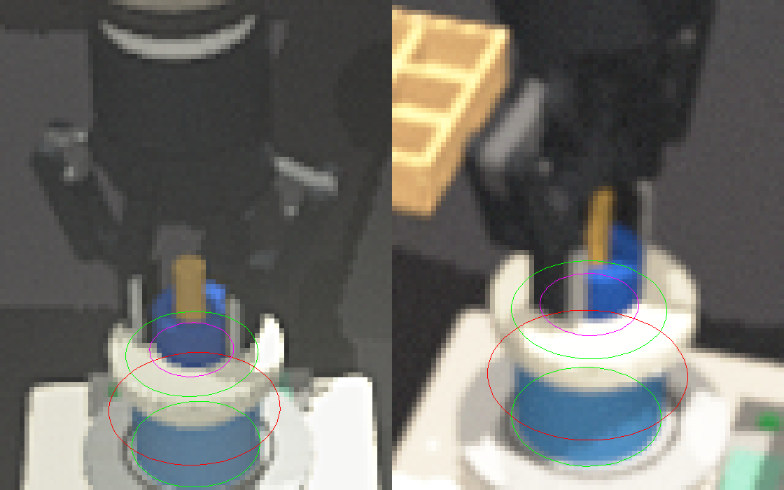

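View pics/zw.png

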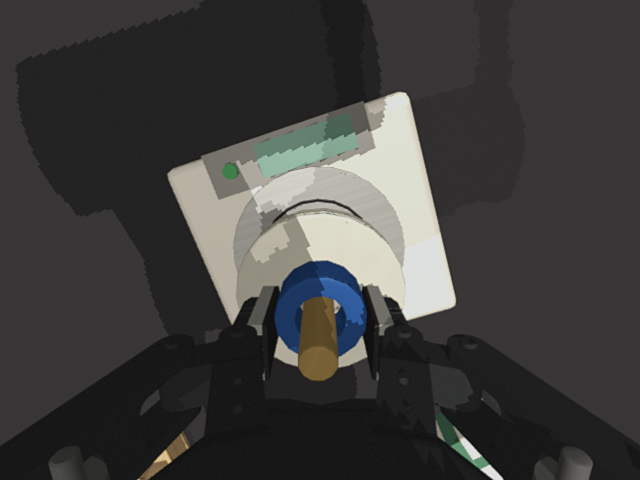

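Request:
arm_command --pt "0.03 0 0 0.003 0" --pt "0.03 0 0 0.006 0" --pt "0.03 0 0 0.01 0" --pt "0.03 0 0 0.014 0" --pt "0.03 0 0 0.018 0"

```text
time_s: 20.62
ee_pos: [590.7, -30.6, 313.8]
orientation: [0.213, 0.977, 0.0, 0.0]
ft_force: [-0.2, 0.7, -1.2]
opening: 36.8
```

Request:
arm_command --pt "0.03 0 0 0.004 0" --pt "0.03 0 0 0.008 0" --pt "0.03 0 0 0.012 0" --pt "0.03 0 0 0.015 0" --pt "0.03 0 0 0.015 0"

```text
time_s: 21.03
ee_pos: [590.8, -30.7, 329.1]
orientation: [0.213, 0.977, 0.0, 0.001]
ft_force: [0.1, -0.6, -1.5]
opening: 36.6
```

```bash
python3 t.py aa 0 0
python3 - <<'E'
from workcell import *
from h import *
c=camera("wrist"); cv2.imwrite("pics/aaw.png",c["frame"][:,:,::-1])
E
```

```text
21.0333 [590.82119228 -30.65845568 329.08403617] [ 0.14460148 -0.64063924 -1.52811146] 36.566436381240294
```

View pics/aa.png

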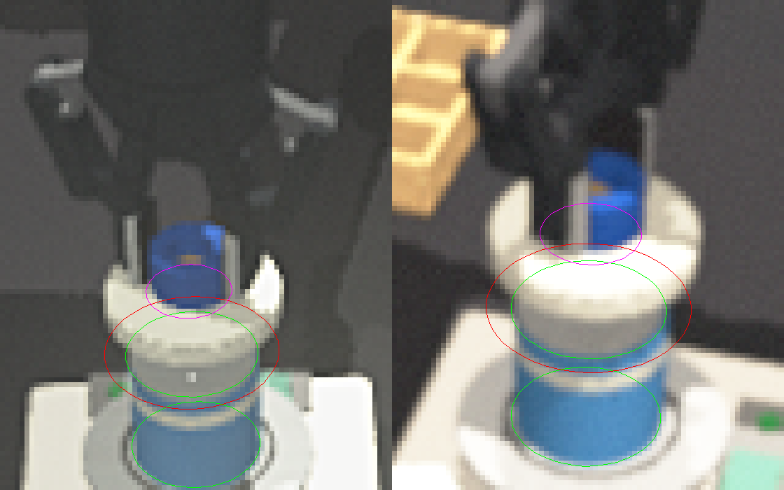

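View pics/aaw.png

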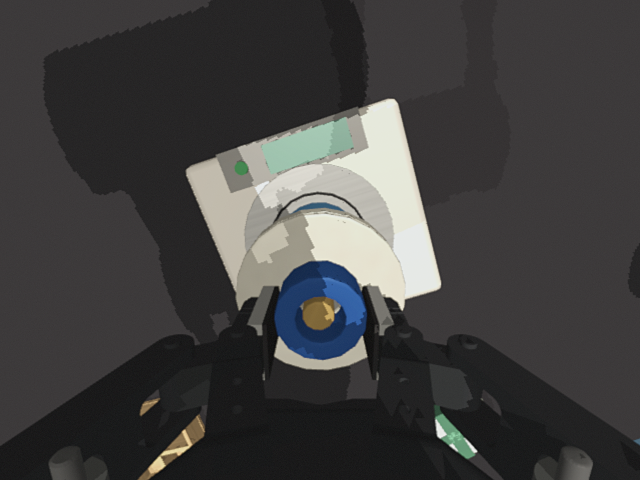

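The outer lid is up about 36 mm and the inner lid has stayed in the tin. I'll go on to a total rise of about 90 mm.

Request:
arm_command --pt "0.03 0 0 0.005 0" --pt "0.03 0 0 0.01 0" --pt "0.03 0 0 0.016 0" --pt "0.03 0 0 0.022 0" --pt "0.03 0 0 0.028 0"

```text
time_s: 21.6
ee_pos: [590.7, -30.6, 357.1]
orientation: [0.213, 0.977, 0.0, 0.0]
ft_force: [0.7, 0.3, -0.4]
opening: 36.6
```

Request:
arm_command --pt "0.03 0 0 0.007 0" --pt "0.03 0 0 0.014 0" --pt "0.03 0 0 0.02 0" --pt "0.03 0 0 0.024 0" --pt "0.03 0 0 0.026 0"

```text
time_s: 22.02
ee_pos: [590.7, -30.6, 383.1]
orientation: [0.213, 0.977, 0.0, 0.001]
ft_force: [0.0, -0.0, -1.7]
opening: 36.9
```

Request:
arm_command --pt "0.03 0 0 0 0" --pt "0.03 0 0 0 0" --pt "0.03 0 0 0 0" --pt "0.03 0 0 0 0" --pt "0.03 0 0 0 0"

```text
time_s: 22.43
ee_pos: [590.6, -30.6, 381.9]
orientation: [0.213, 0.977, 0.0, -0.0]
ft_force: [-0.0, -0.2, -1.6]
opening: 36.3
```

Request:
arm_command --pt "0.03 0 0 0 0" --pt "0.03 0 0 0 0" --pt "0.03 0 0 0 0" --pt "0.03 0 0 0 0" --pt "0.03 0 0 0 0"

```text
time_s: 22.85
ee_pos: [590.7, -30.6, 382.2]
orientation: [0.213, 0.977, 0.0, 0.0]
ft_force: [-0.8, 0.9, -1.0]
opening: 36.6
```

```bash
python3 t.py bb 0 0
python3 - <<'E'
from workcell import *
from h import *
print(np.abs(get_obs()["joint_velocities"]).max())
c=camera("scene"); cv2.imwrite("pics/bbS.png",c["frame"][:,:,::-1])
E
```

```text
22.85 [590.66084631 -30.60183821 382.2105954 ] [-0.79256717  0.85160621 -0.95054888] 36.597751196352895
0.0026263549684200278
```

View pics/bb.png

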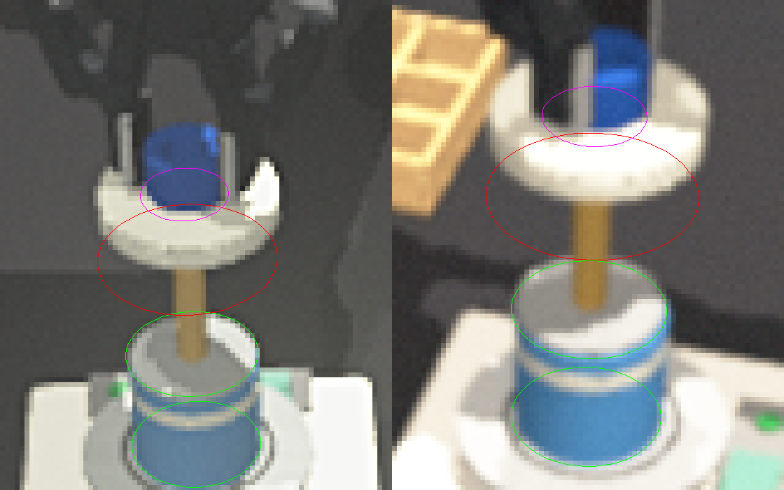

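View pics/bbS.png

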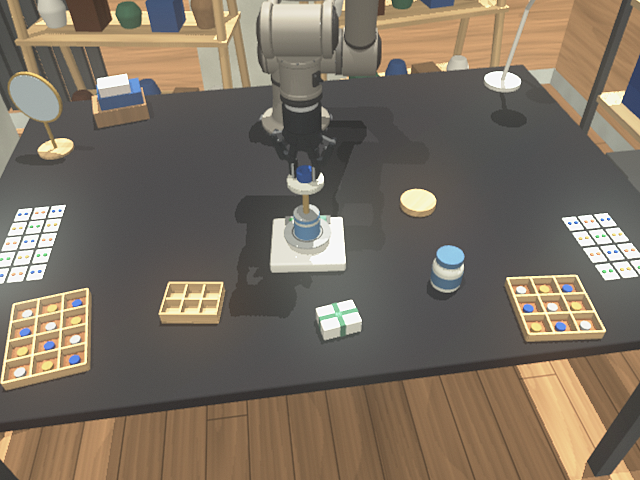

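Run:
```python
from workcell import *
print(job_done())
```

```text
the job is handed in; nothing more can be done
None
```

The job is done and handed in at about 23 s on the robot's clock. The tin stands on the pan closed by its inner lid only, and the arm is holding the outer lid up, level and still.

- **Tin:** It stands upright and looked concentric with the black circle in the side and scene pictures. The separate camera position fits for it differed by up to about 7 mm in y, so I relied on how it sat relative to the ring.
- **Nested lids:** I carried them over by the knob at 45 N and kept them together. I lowered them in 1–2 mm steps, with no more than about 3 N on the wrist. The gripper took up the predicted height when the load had gone onto the pan, and I never pressed the pan near its stop.
- **Outer lid:** I gripped it by the collar at 30 N and raised it 90 mm straight up, about 88 mm relative to the inner lid. Its skirt is about 27 mm above the knob's top. The load reads 1–1.7 N and the joints are at rest.
- **Final pictures:** The inner lid's flange is level and centred on the tin's rim, and the tin is still inside the ring. The jar, ring tray and gift box are where they started.

No check failed.

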